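Level the spin dryer's stand with its jack-screw foot

ROBOT

A 6-joint arm with a two-finger parallel gripper is mounted at the origin on the work surface. World frame = base frame: x ahead of the robot, y to its left, z up, the work surface at z = 0. Lengths are in m, angles in degrees, forces in N, time in s.
With the tool pointing down it reaches from about 0.4 to 0.825 m from the base axis. Payload 7 kg.
Tool frame: the origin (TCP) lies midway between the tips of the shut fingers; the grasp point (between the pads) lies 19 mm behind it; z points along the fingers, y is the line along which they close (so a half turn about z gives the same grasp; the last joint's range is limited). The gripper opens to 88 mm and grips with 3 to 60 N. Pads are 19 mm wide; open, the fingers measure 130 mm over their backs; the gripper's body (78 mm by 193 mm) begins 47 mm behind the grasp point.
Start: joints at [88.871, 20.546, 0.682, 0, -70.136, -16.507], TCP at [0.205, 0.643, 0.193] pointing down, gripper open.
Joint ranges: [-176.03, 176.03], [-82.01, 121.73], [-58.28, 71.71], [-173.87, 95.51], [-174.79, -0.11], [-173.66, 173.66]. Speed limits (degrees/s): [136.94, 136.94, 172.46, 180, 180, 180].

INTERFACE

Orientations are given as [roll, pitch, yaw] about the fixed x, y, z axes, in that order (R = Rz(yaw) Ry(pitch) Rx(roll)).
In Python, from plant import ctrl gives the robot as it stands. The module is installed in compiled form; this text tells all that it offers.
- The arm moves only by the tool send_rows, never from a script. Its argument "plan" is a list that holds one entry, the list of rows, each a list of 6 numbers: the shift along the tool's x, y, z in cm, then the turn, a rotation vector about the tool's x, y, z in degrees. A call has 1 to 8 rows; each row is the pose to reach, as a shift and turn from the pose commanded when the call began, along the tool's axes at that moment; what a row does not reach only later rows make up. A row lasts 1/12 s, in which the tool goes at most 41.7 mm and 7.16 degrees, less where a joint would pass 70% of its speed; a pose out of reach is approached as far as the arm can. A call with a gripper value outside its range is refused whole. "fingers" is the opening, from 0 (shut) to 1 (fully open), set as the call begins (left out, the last holds). The fingers move at their own pace and stop on an object; the grip force is fixed at half the most. Time passes only in rows, so rows that repeat a pose let the fingers close. It gives the time, the measured TCP pose, the force, the opening and the grip force at its end, in the units of the state.
- ctrl.get_obs(): the state, without advancing time (a new reading comes with each control period).
- ctrl.snapshot(name): name is "scene" or "top" or "wrist"; returns a dict with "img" (420x560x3 uint8, red, green, blue), "K" (3x3 intrinsics, pixels), "pose" (4x4, takes a point from camera to world coordinates). Camera axes: x right, y down, z forward; pixel columns grow to the right and rows downward; lengths in m; the calibration is good to about 2 mm. A picture is of the moment at which its call begins. There is no depth.
- ctrl.close_job(): hands the job in; it is judged then, once.
The state is a dict: "clock": time; "joint_pos": joint angles; "qvel": joint speeds; "tau": joint torques, N m; "tool_pos": TCP position; "orientation": TCP orientation; "force": force on the tool from outside, world axes, zero at the start; "moment": the same for the moment, N m; "opening": finger opening in m; "gripper_force": force on a finger pad.
Only numpy, scipy, OpenCV 4.12 (cv2) and the standard library are available. Lean on these libraries where they do the work, as an engineer would, in place of code of your own. Each camera call takes 0.05 s, during which the arm holds its last target. There are 200 camera calls.

TASK

Lift the blue spirit level up out of its two red hooks, lay it lengthways on the middle of the white machine stand with its vial on top, press it down with about 10 N so that it beds flat, and let go. Turn the stand's orange-winged levelling foot until the bubble rests centred between the two black lines. Then let go of the foot and press the level down on the stand again just as firmly, the bubble staying centred, and finish holding that push; leave the bottles and the peg box where they are.

Things in the scene. Friction and masses are not known exactly. Their poses are not given: they have to be found in the camera images.
- level: Blue spirit level with black ends, 220 mm long (its x axis), 24 mm thick (y), 36 mm high; the vial housing (104 x 24 mm, top 44 mm above the underside) is on the middle of its top. About 0.35 kg, balanced at its middle. Origin: centre of the underside; z up. It starts right way up in the two red hooks.
- bubble (a joint): Place of the pale bubble (about 14 mm long) in the green vial on top of the level, given as an angle: 0.01 is 2.5 mm off centre towards the level's +x end, 0 is centred, travel 0.112 (28 mm) either way. Black lines 11.5 mm either side of centre: the bubble is between them within 0.014 of 0. It runs to the higher end, 4 mm per mm/m of slope, and takes 2 s to settle.
- rail: Hook rail fixed to the worktop, 200 mm wide along its y. Two red U hooks (65 mm either side of its middle) reach to its -x; the level lies in them along the rail's y, above the rail's origin (at worktop height), underside 134 mm up. Hook tips end 22 mm above that underside, inner faces 17 mm either side of its centre line; the rail's bar (top 163 mm up) is 70 mm behind it, so fingers fit.
- shelf_top (a point): Middle of the top face of the white machine stand's board, 70 mm above the worktop. The board measures 260 mm (x) by 320 mm (y), 18 mm thick; y is lengthways, pointing to the end with the levelling foot. The other end stands on two fixed rubber feet. z is its upward normal. Pressed with 10 N the board gives less than 0.3 mm.
- wing (a point): Grip of the levelling foot: point on the vertical screw axis, 195 mm from the board's middle along the board's y, 99 mm above the worktop. The orange wing grip is a bar 52 mm long (this frame's x), 16 mm thick (y), from 81 to 111 mm above the worktop; it turns with the screw and does not rise. It takes about 0.1 N m to turn.
- jack (a joint): Turn of the levelling foot in rad, growing clockwise seen from above; clockwise raises that end of the board (4 mm a turn, about 2 mm/m of slope per rad), stops at -3.3 and 3.3. The value at which the board is level must be found with the bubble. It stays where it is left.
- softener: White bottle with a blue cap, 72 mm across, 200 mm tall; bystander. Origin: centre of its underside.
- spray: White spray bottle with a blue head, 60 mm across, 167 mm tall; bystander. Origin: centre of its underside.
- pegs: Red open box of clothes pegs, 100 x 130 mm, 55 mm high; bystander. Origin: centre of its underside.
Not all that is in view belongs to the job. There is more than one size of the level; the one meant has the size given above.

How it is judged (in metres and radians):
On the way, in this order (a step that is already met when the one before it is completed fails the run):
1. the level is lifted up clear of its hooks (z of level in the frame of rail above 0.16 m and contact force between level and rail below 0.05 N), for 0.1 s.
2. the level is pressed down flat, lengthways, on the middle of the stand (horizontal distance between level and shelf_top below 0.05 m and z of level in the frame of shelf_top below 0.004 m and angle between the x axis of level and the y axis of shelf_top, either way round below 0.2 rad and angle between level's own z axis and vertical below 0.03 rad and contact force between level and shelf above 5 N), for 0.05 s.
3. the level, let go, lies there and its bubble shows the stand out of level (horizontal distance between level and shelf_top below 0.05 m and z of level in the frame of shelf_top below 0.004 m and angle between the x axis of level and the y axis of shelf_top, either way round below 0.2 rad and angle between level's own z axis and vertical below 0.03 rad and contact force between the fingers and level below 0.05 N and (value of joint bubble above 0.02 rad or value of joint bubble below -0.02 rad)), for 0.2 s.
4. the foot is turned until the bubble is centred, with the level lying untouched on the stand (value of joint bubble between -0.0152 and 0.0152 rad and velocity of joint bubble between -0.012 and 0.012 rad/s and z of level in the frame of shelf_top below 0.004 m and angle between level's own z axis and vertical below 0.03 rad and contact force between the fingers and level below 0.05 N), for 0.3 s.
At the end, for the whole second after the job is handed in: the level lies lengthways (within 0.2 rad) on the middle of the stand (within 50 mm), the fingers press it so that it bears on the board with more than 7 N (its weight is 3 to 4.5 N), the bubble is within 0.0152 (3.8 mm) of centre, and the robot is off the levelling foot (contact force between the fingers and level above 3 N and contact force between level and shelf above 7 N and value of joint bubble between -0.0152 and 0.0152 rad and horizontal distance between level and shelf_top below 0.05 m and z of level in the frame of shelf_top below 0.004 m and angle between the x axis of level and the y axis of shelf_top, either way round below 0.2 rad and angle between level's own z axis and vertical below 0.03 rad and linear speed of level below 0.01 m/s and contact force between each of the arm, the fingers and jack below 0.05 N); the arm keeps its last pose, push and grip.
It fails at once if a bottle or the peg box is pushed away or tipped (distance of any of softener, spray, pegs from where it was at the start of the episode above 0.03 m or angle between any of softener, spray, pegs's own z axis and vertical above 0.4 rad).
It also fails if it takes over 70 s, if anything falls off the work surface, if the arm or the gripper's body presses on something with over 40 N, if the wrist force passes 120 N, or if a joint passes its speed limit or range.

## Working session

There is one attempt and no reset: what is moved stays moved. The work goes in short steps, Python scripts to look and compute and a tool call to move; the robot and the scene stay as the last step left them, time stands still between calls to the robot, and variables do not carry over. Pictures are saved under pics/ and viewed, at most 10 in all, crops included, and the job is handed in when it is done.

Besides the shell and the picture viewer there is one more tool, called after "Request:" by a JSON object that holds its "api" and its "payload". send_rows: Moves the arm, as the interface text tells. Its arguments: {"type":"object","properties":{"plan":{"type":"array","items":{"type":"array","items":{"type":"array","items":{"type":"number"}}}},"fingers":{"type":"number"}},"required":["plan"]}

```bash
mkdir -p pics
cat > h.py <<'E'
import numpy as np, cv2
from plant import ctrl
from scipy.spatial.transform import Rotation as R
def snap(n, f=None):
    s=ctrl.snapshot(n)
    if f: cv2.imwrite('pics/'+f, s['img'][:,:,::-1])
    return s
def ray(s,u,v,z):
    K,T=s['K'],s['pose']; d=T[:3,:3]@np.linalg.solve(K,[u,v,1.]); o=T[:3,3]
    return o+d*(z-o[2])/d[2]
def proj(s,p):
    T=s['pose']; c=T[:3,:3].T@(np.array(p)-T[:3,3]); q=s['K']@c; return q[:2]/q[2]
E
python3 - <<'E'
from h import *
a=snap('scene')
b=snap('top')
for n,s in (('scene',a),('top',b)):
    print(n,s['K'].round(1).tolist(),s['pose'].round(3).tolist()); cv2.imwrite(f'pics/{n}0.png',s['img'][:,:,::-1])
print(ctrl.get_obs())
E
```

```text
scene [[495.1, 0.0, 283.4], [0.0, 495.1, 209.3], [0.0, 0.0, 1.0]] [[0.518, 0.707, -0.482, 1.229], [0.855, -0.43, 0.289, -0.424], [-0.003, -0.562, -0.827, 1.353], [0.0, 0.0, 0.0, 1.0]]
top [[435.1, 0.0, 275.1], [0.0, 435.1, 203.4], [0.0, 0.0, 1.0]] [[-0.027, -0.996, 0.088, 0.48], [-1.0, 0.026, -0.017, -0.037], [0.015, -0.088, -0.996, 1.526], [0.0, 0.0, 0.0, 1.0]]
{'clock': 0.1, 'joint_pos': array([ 8.88718716e+01,  2.05870920e+01,  6.39938588e-01, -1.72933130e-02,
       -7.01373483e+01, -1.65074686e+01]), 'qvel': array([-0.09375413, -0.03470151,  0.08392865,  0.02265656, -0.01123149,
       -0.00415623]), 'tau': array([-2.15105305e-03, -5.84164310e+01,  2.93752384e+01,  7.01549828e+00,
        1.01584475e-02, -5.17426622e-05]), 'tool_pos': array([0.20437853, 0.64280296, 0.19242748]), 'orientation': array([ 1.79914362e+02, -8.42472745e-03, -1.76414784e+01]), 'force': array([-0.20533205,  0.72495542, -0.22966622]), 'moment': array([ 0.03710148, -0.04510579, -0.02590007]), 'gripper_force': 0.0, 'opening': 0.08768066068069}
```

View pics/scene0.png

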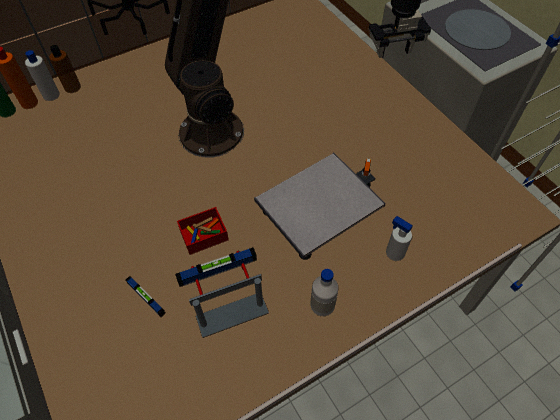

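View pics/top0.png

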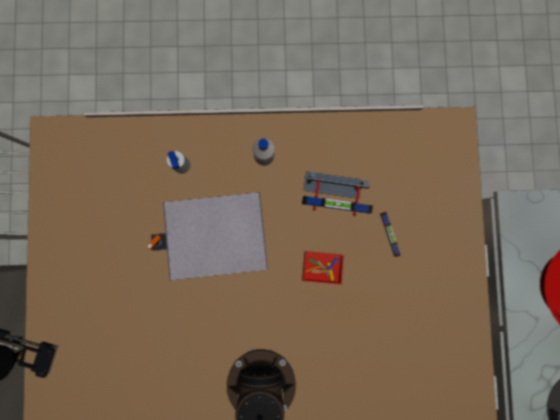

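The scene view shows the full-size level in the hooks at (217,266), a small decoy at (145,297), the stand at (320,203) and the orange wing at (367,167). In the top view the level runs (303,201)–(372,210), the board is centred at (215,236), the wing is at (155,242), and the pegs box and both bottles are clear of them.

```bash
cat > m.py <<'E'
from h import *
t=snap('top'); s=snap('scene')
def mask(im,lo,hi,box):
    h=cv2.cvtColor(im,cv2.COLOR_RGB2HSV); m=cv2.inRange(h,lo,hi); k=np.zeros_like(m); x0,y0,x1,y1=box; k[y0:y1,x0:x1]=255; return m&k
def big(m):
    c=cv2.findContours(m,cv2.RETR_EXTERNAL,cv2.CHAIN_APPROX_NONE)[0]; return max(c,key=cv2.contourArea)
def cen(m): v,u=np.nonzero(m); return u.mean(),v.mean(),len(u)
def tri(a,pa,b,pb):
    P=[q['K']@np.linalg.inv(q['pose'])[:3] for q in (a,b)]
    X=cv2.triangulatePoints(P[0],P[1],np.array(pa,float),np.array(pb,float))[:,0]; return X[:3]/X[3]
G=((40,90,60),(80,255,255)); B=((100,100,20),(130,255,255)); O=((5,170,100),(18,255,255))
# vial
gt=cen(mask(t['img'],*G,(300,190,376,216))); gs=cen(mask(s['img'],*G,(170,240,262,290)))
print('vial px',gt,gs,'tri',tri(t,gt[:2],s,gs[:2]).round(4),'plane',ray(t,*gt[:2],.176).round(4),ray(s,*gs[:2],.176).round(4))
for n,q,bx in (('top',t,(295,190,380,216)),('scene',s,(165,240,262,290))):
    m=mask(q['img'],*B,bx); v,u=np.nonzero(m); 
    r=cv2.minAreaRect(np.c_[u,v].astype(np.float32)); bp=cv2.boxPoints(r)
    L=[ray(q,*p,.165)[:2].round(4).tolist() for p in bp]; print('level',n,r,L)
    W=np.array([ray(q,a,b,.168)[:2] for a,b in zip(u,v)]); w,V=np.linalg.eigh(np.cov(W.T)); d=V[:,1]; pr=(W-W.mean(0))@d
    print(' yaw',np.degrees(np.arctan2(d[1],d[0])),'ext',np.ptp(pr),'mid',W.mean(0)+d*(pr.max()+pr.min())/2)
for n,q,bx in (('top',t,(150,180,280,290)),('scene',s,(245,145,395,262))):
    m=mask(q['img'],(0,0,110),(180,40,255),bx); 
    if n=='top': pass
    c=big(cv2.morphologyEx(m,cv2.MORPH_OPEN,np.ones((5,5)))); 
    e=cv2.approxPolyDP(c,8,True)[:,0]
    P=np.array([ray(q,*p,.07)[:2] for p in e]); print('board',n,e.tolist(),P.round(3).tolist(),P.mean(0))
    W=np.array([ray(q,*p,.07)[:2] for p in c[:,0]]).astype(np.float32); print(cv2.minAreaRect(W))
for n,q,bx in (('top',t,(140,225,168,255)),('scene',s,(350,150,385,185))):
    m=mask(q['img'],*O,bx); print('wing',n,cen(m)); c=cen(m); print(ray(q,c[0],c[1],.1), cv2.minAreaRect(big(m)))
a=cen(mask(t['img'],*O,(140,225,168,255))); b=cen(mask(s['img'],*O,(350,150,385,185))); print(tri(t,a[:2],s,b[:2]))
# big crops
A=cv2.resize(t['img'][185:295,135:275],None,fx=4,fy=4,interpolation=3); C=cv2.resize(s['img'][145:195,340:400],(240,200),interpolation=3)
im=np.zeros((600,800,3),np.uint8); im[:440,:560]=A; im[:200,560:]=C; D=cv2.resize(t['img'][165:220,295:380],(240,155),interpolation=3); im[200:355,560:]=D
cv2.imwrite('pics/c1.png',cv2.convertScaleAbs(im[:,:,::-1],alpha=1.5))
E
python3 m.py
```

```text
vial px (np.float64(337.67123287671234), np.float64(203.64383561643837), 73) (np.float64(215.55652173913043), np.float64(262.9304347826087), 115) tri [ 0.5933 -0.2572  0.1688] plane [ 0.5926 -0.2561  0.176 ] [ 0.5971 -0.2582  0.176 ]
level top ((336.7720642089844, 204.01773071289062), (63.774635314941406, 6.973833084106445), 7.815293788909912) [[0.5979, -0.1541], [0.6196, -0.1578], [0.587, -0.356], [0.5653, -0.352]]
 yaw 80.49917413796315 ext 0.20020471683181518 mid [ 0.59194234 -0.25436872]
level scene ((211.6214141845703, 253.84906005859375), (39.05289077758789, 74.36885833740234), 70.82098388671875) [[0.4835, -0.3423], [0.5138, -0.1388], [0.6364, -0.1656], [0.6038, -0.359]]
 yaw 79.2925606521283 ext 0.1972911227810102 mid [ 0.60391888 -0.25932362]
board top [[258, 193], [165, 202], [171, 278], [265, 269]] [[0.644, -0.006], [0.622, 0.306], [0.37, 0.287], [0.391, -0.023]] [0.5067738  0.14098315]
((0.5062506198883057, 0.14073589444160461), (0.2577475309371948, 0.32060256600379944), 4.435664653778076)
board scene [[276, 194], [276, 208], [322, 238], [325, 221], [302, 195]] [[0.418, 0.034], [0.465, 0.007], [0.631, 0.069], [0.585, 0.111], [0.465, 0.103]] [0.51295914 0.06488535]
((0.522310197353363, 0.06539175659418106), (0.21554303169250488, 0.0951077789068222), 10.275306701660156)
wing top (np.float64(155.03333333333333), np.float64(239.58333333333334), 60)
[0.49728754 0.33165163 0.1       ] ((155.00001525878906, 239.50003051757812), (4.949747085571289, 10.60660171508789), 45.0)
wing scene (np.float64(367.0652173913044), np.float64(165.3695652173913), 46)
[0.49249733 0.33547932 0.1       ] ((367.17999267578125, 164.739990234375), (4.525484085083008, 11.030865669250488), 8.130102157592773)
[0.49744267 0.32985006 0.10865925]
```

View pics/c1.png

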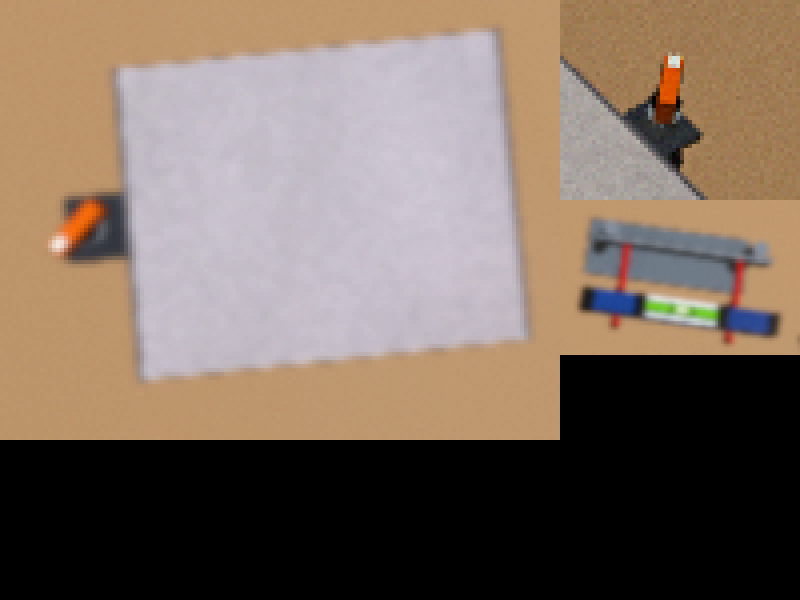

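The enlarged crop shows the wing bar running (52,245)–(103,205), with its white-capped end away from the board; its axis is at yaw about -53°. The board is clear. The measured sizes agree with the given ones: board 258x320 mm, wing about 195 mm from the board's centre, level at z 0.17.

```bash
cat >> h.py <<'E'
def Rd(yaw): return R.from_euler('xyz',[180,0,yaw],degrees=True)
def plan(*tg, start=None):
    "targets (x,y,z,yaw); prints tool-axis rows, each relative to the one before"
    o=ctrl.get_obs()
    if start is None: p=o['tool_pos']; r=R.from_euler('xyz',o['orientation'],degrees=True)
    else: p=np.array(start[:3]); r=Rd(start[3])
    for t in tg:
        q=np.array(t[:3]); n=Rd(t[3]); d=r.inv().apply(q-p)*100; w=(r.inv()*n).as_rotvec(degrees=True)
        print(t,'shift cm',d.round(2),'turn',w.round(2),'rows %.1f'%max(np.linalg.norm(d)/4.17,np.linalg.norm(w)/7.16)); p,r=q,n
def st():
    o=ctrl.get_obs(); print({k:np.round(o[k],4).tolist() for k in ('clock','joint_pos','tool_pos','orientation','force','moment','opening','gripper_force')})
E
python3 - <<'E'
from h import *
plan((.35,.40,.30,-50),(.46,.12,.30,-80),(.53,-.12,.30,-99.5),(.592,-.256,.26,-99.5),start=(.205,.643,.193,-17.64))
E
```

```text
(0.35, 0.4, 0.3, -50) shift cm [ 21.18  18.76 -10.7 ] turn [ 0.   -0.   32.36] rows 7.3
(0.46, 0.12, 0.3, -80) shift cm [28.52  9.57  0.  ] turn [ 0. -0. 30.] rows 7.2
(0.53, -0.12, 0.3, -99.5) shift cm [24.85 -2.73 -0.  ] turn [ 0.  -0.  19.5] rows 6.0
(0.592, -0.256, 0.26, -99.5) shift cm [12.39 -8.36  4.  ] turn [0. 0. 0.] rows 3.7
```

Request:
{"api": "send_rows", "payload": {"plan": [[[21.2,18.8,-10.7,0,0,32.4],[21.2,18.8,-10.7,0,0,32.4],[21.2,18.8,-10.7,0,0,32.4],[21.2,18.8,-10.7,0,0,32.4],[21.2,18.8,-10.7,0,0,32.4],[21.2,18.8,-10.7,0,0,32.4],[21.2,18.8,-10.7,0,0,32.4],[21.2,18.8,-10.7,0,0,32.4]]], "fingers": 0.7}}

```text
clock: 0.87
tool_pos: [0.3518, 0.3966, 0.3036]
orientation: [-179.8, 0.0, -50.1]
force: [0.6, 1.2, 0.0]
opening: 0.0611
gripper_force: 0.0
```

Request:
{"api": "send_rows", "payload": {"plan": [[[28.5,9.6,0,0,0,30],[28.5,9.6,0,0,0,30],[28.5,9.6,0,0,0,30],[28.5,9.6,0,0,0,30],[28.5,9.6,0,0,0,30],[28.5,9.6,0,0,0,30],[28.5,9.6,0,0,0,30],[28.5,9.6,0,0,0,30]]]}}

```text
clock: 1.53
tool_pos: [0.4598, 0.1155, 0.3004]
orientation: [-180.0, -0.0, -80.2]
force: [0.1, 1.1, 0.1]
opening: 0.0615
gripper_force: 0.0
```

Request:
{"api": "send_rows", "payload": {"plan": [[[24.8,-2.7,0,0,0,19.5],[24.8,-2.7,0,0,0,19.5],[24.8,-2.7,0,0,0,19.5],[24.8,-2.7,0,0,0,19.5],[24.8,-2.7,0,0,0,19.5],[24.8,-2.7,0,0,0,19.5],[24.8,-2.7,0,0,0,19.5]]]}}

```text
clock: 2.12
tool_pos: [0.5293, -0.1253, 0.2992]
orientation: [179.9, -0.1, -99.8]
force: [-0.7, 2.0, -0.2]
opening: 0.0616
gripper_force: 0.0
```

Request:
{"api": "send_rows", "payload": {"plan": [[[12.4,-8.4,4,0,0,0],[12.4,-8.4,4,0,0,0],[12.4,-8.4,4,0,0,0],[12.4,-8.4,4,0,0,0],[12.4,-8.4,4,0,0,0],[12.4,-8.4,4,0,0,0]]]}}

```text
clock: 2.62
tool_pos: [0.5906, -0.2571, 0.258]
orientation: [179.8, 0.0, -99.7]
force: [-1.1, -0.0, 0.4]
opening: 0.0616
gripper_force: 0.0
```

Run:
```python
from h import *
s=snap('wrist','w1.png'); st(); print(s['K'].tolist(),s['pose'].round(3).tolist())
h=cv2.cvtColor(s['img'],cv2.COLOR_RGB2HSV)
g=cv2.inRange(h,(40,90,60),(80,255,255)); v,u=np.nonzero(g); print('vial',u.mean(),v.mean(),len(u),ray(s,u.mean(),v.mean(),.176))
b=cv2.inRange(h,(100,100,20),(130,255,255)); v,u=np.nonzero(b); W=np.array([ray(s,a,c,.17)[:2] for a,c in zip(u,v)]); print(len(u),W.mean(0),np.ptp(W,0)); w,V=np.linalg.eigh(np.cov(W.T)); print(np.degrees(np.arctan2(V[1,1],V[0,1])))
```

```text
{'clock': 2.6667, 'joint_pos': [-6.1285, 15.855, 2.5143, -0.0119, -76.7689, -3.4793], 'tool_pos': [0.5907, -0.2562, 0.2592], 'orientation': [179.8899, 0.0049, -99.6105], 'force': [-0.229, 1.1373, 0.3338], 'moment': [0.1617, -0.0578, -0.0324], 'opening': 0.061, 'gripper_force': 0.0}
[[310.1882011271577, 0.0, 285.15010199645377], [0.0, 310.1882011271577, 209.8574568772258], [0.0, 0.0, 1.0]] [[-0.986, 0.163, 0.04, 0.579], [0.168, 0.953, 0.253, -0.326], [0.003, 0.256, -0.967, 0.45], [0.0, 0.0, 0.0, 1.0]]
vial 308.4889053254438 179.74556213017752 1352 [ 0.5651004  -0.27773859  0.176     ]
2366 [ 0.56509149 -0.32216291] [0.17843328 0.25427525]
87.76284611006521
```

View pics/w1.png

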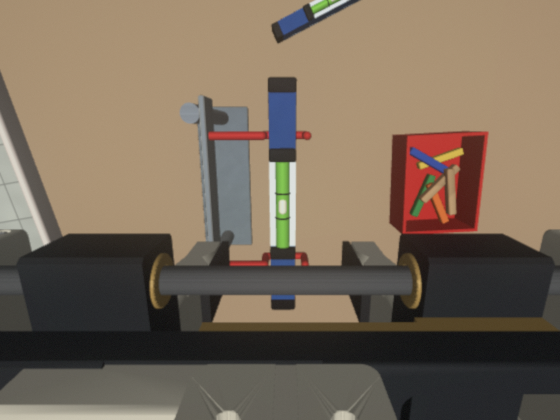

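The wrist view shows the level upright at columns 270–296, from row 80 to row 307. The vial is centred near (283,205), the hooks are at rows 135 and 265, and the decoy is at top centre. I refine the level pose here by masking only this region.

Run:
```python
from h import *
s=snap('wrist'); 
h=cv2.cvtColor(s['img'],cv2.COLOR_RGB2HSV); h[:70]=0; h[:,:262]=0; h[:,305:]=0
for n,lo,hi,z in (('green',(40,90,60),(80,255,255),.176),('blue',(100,100,20),(130,255,255),.17),('white',(0,0,120),(180,50,255),.178)):
    m=cv2.inRange(h,lo,hi); m[268:]=0; v,u=np.nonzero(m)
    W=np.array([ray(s,a,c,z)[:2] for a,c in zip(u,v)]); w,V=np.linalg.eigh(np.cov(W.T)); d=V[:,1]; pr=W@d
    print(n,(u.min(),u.max(),v.min(),v.max()),W.mean(0).round(4),'yaw',np.degrees(np.arctan2(d[1],d[0])),'len',np.ptp(pr))
# ends at rows
for r in (79.5,307):
    print(ray(s,282.5,r,.17).round(4))
print(ray(s,282.5,205,.176))
```

```text
green (np.int64(276), np.int64(288), np.int64(161), np.int64(247)) [ 0.5922 -0.2593] yaw 80.69975421832979 len 0.08094976818570511
blue (np.int64(269), np.int64(295), np.int64(91), np.int64(265)) [ 0.5824 -0.3176] yaw 80.41954739831593 len 0.1607511168355442
white (np.int64(268), np.int64(296), np.int64(96), np.int64(264)) [ 0.5911 -0.264 ] yaw 80.1994435541065 len 0.15131167846911178
[ 0.574  -0.3637  0.17  ]
[ 0.6106 -0.1503  0.17  ]
[ 0.59213453 -0.25766515  0.176     ]
```

Request:
{"api": "send_rows", "payload": {"plan": [[[0.1,-0.2,4,0,0,0],[0.1,-0.2,8,0,0,0],[0.1,-0.2,10.5,0,0,0],[0.1,-0.2,11.7,0,0,0],[0.1,-0.2,11.7,0,0,0]]]}}

```text
clock: 3.13
tool_pos: [0.5913, -0.2559, 0.1413]
orientation: [179.8, 0.0, -99.5]
force: [-0.1, 1.0, -0.3]
opening: 0.0612
gripper_force: 0.0
```

Request:
{"api": "send_rows", "payload": {"plan": [[[0,0,0,0,0,0],[0,0,0,0,0,0],[0,0,0,0,0,0],[0,0,0,0,0,0],[0,0,0,0,0,0],[0,0,0,0,0,0]]], "fingers": 0}}

```text
clock: 3.63
tool_pos: [0.593, -0.2574, 0.144]
orientation: [-179.9, 0.0, -99.5]
force: [-0.0, 0.2, -0.3]
opening: 0.0269
gripper_force: 0.0
```

Request:
{"api": "send_rows", "payload": {"plan": [[[0,0,0,0,0,0],[0,0,0,0,0,0],[0,0,0,0,0,0],[0,0,-1,0,0,0],[0,0,-3,0,0,0],[0,0,-6,0,0,0],[0,0,-9,0,0,0],[0,0,-9,0,0,0]]]}}

```text
clock: 4.3
tool_pos: [0.5953, -0.2587, 0.2408]
orientation: [-179.5, -0.1, -99.5]
force: [0.2, -0.1, 2.2]
opening: 0.0007
gripper_force: 0.0
```

Run:
```python
from h import *
st()
s=snap('wrist'); h=cv2.cvtColor(s['img'],cv2.COLOR_RGB2HSV); m=cv2.inRange(h,(40,90,60),(80,255,255)); m[:70]=0; m[:,:262]=0; m[:,305:]=0; v,u=np.nonzero(m); print(u.mean(),v.min(),v.max())
plan((.53,-.05,.235,-92),(.5065,.141,.20,-85.8),(.5065,.141,.086,-85.8))
```

```text
{'clock': 4.3, 'joint_pos': [-6.2071, 16.3475, 0.772, 0.1542, -73.9088, -3.3327], 'tool_pos': [0.5953, -0.2587, 0.2408], 'orientation': [-179.4765, -0.1183, -99.4982], 'force': [0.178, -0.1149, 2.2329], 'moment': [0.0248, -0.2246, -0.0056], 'opening': 0.0007, 'gripper_force': 0.0}
290.5258620689655 165 255
(0.53, -0.05, 0.235, -92) shift cm [-19.45   9.8    0.21] turn [-0.37 -0.07 -7.52] rows 5.2
(0.5065, 0.141, 0.2, -85.8) shift cm [-19.01   3.02   3.5 ] turn [-0.   0.  -6.2] rows 4.7
(0.5065, 0.141, 0.086, -85.8) shift cm [ 0.  -0.  11.4] turn [0. 0. 0.] rows 2.7
```

Run:
```python
from h import *
a=snap('scene'); t=snap('top'); w=snap('wrist'); st()
im=np.zeros((600,800,3),np.uint8)
im[:300,:400]=cv2.resize(w['img'],(400,300)); im[:300,400:]=cv2.resize(a['img'][200:305,140:280],(400,300),interpolation=3)
im[300:,:400]=cv2.resize(t['img'][150:255,280:420],(400,300),interpolation=3)
cv2.imwrite('pics/f1.png',cv2.convertScaleAbs(im[:,:,::-1],alpha=1.4))
```

```text
{'clock': 4.5, 'joint_pos': [-6.2041, 16.63, 0.2205, -0.0269, -73.645, -3.3341], 'tool_pos': [0.5922, -0.2571, 0.2328], 'orientation': [179.9441, 0.0226, -99.5458], 'force': [-1.1241, 0.6618, -0.8746], 'moment': [0.1078, -0.0345, -0.0078], 'opening': 0.0004, 'gripper_force': 0.0}
```

View pics/f1.png

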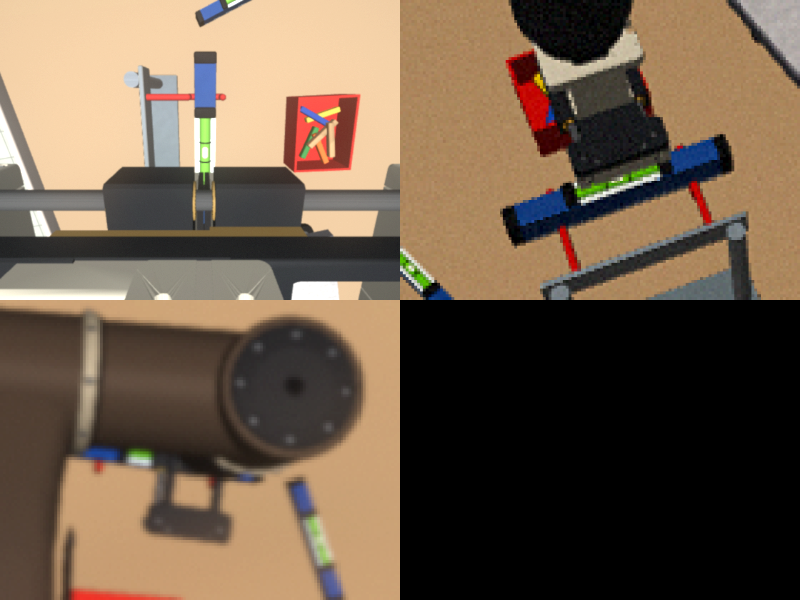

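The arm came up empty: the fingers are shut and the level is still in its hooks, apparently undisturbed. I retry deeper, wait for a grip reading, then lift slowly.

Request:
{"api": "send_rows", "payload": {"plan": [[[0,0,0,0,0,0],[0,0,0,0,0,0],[0,0,0,0,0,0],[0,0,0,0,0,0],[0,0,0,0,0,0],[0,0,0,0,0,0]]], "fingers": 0.6}}

```text
clock: 5.0
tool_pos: [0.5926, -0.2573, 0.2331]
orientation: [180.0, -0.0, -99.5]
force: [1.1, 0.1, 0.1]
opening: 0.0348
gripper_force: 0.0
```

Run:
```python
from h import *
st()
s=snap('wrist'); 
h=cv2.cvtColor(s['img'],cv2.COLOR_RGB2HSV); h[:60]=0; h[:,:250]=0; h[:,315:]=0
for n,lo,hi,z in (('green',(40,90,60),(80,255,255),.176),('blue',(100,100,20),(130,255,255),.17)):
    m=cv2.inRange(h,lo,hi); m[240:]=0; v,u=np.nonzero(m)
    W=np.array([ray(s,a,c,z)[:2] for a,c in zip(u,v)]); w,V=np.linalg.eigh(np.cov(W.T)); d=V[:,1]; pr=W@d
    print(n,(u.min(),u.max(),v.min(),v.max()),W.mean(0).round(4),'yaw',np.degrees(np.arctan2(d[1],d[0])),'len',np.ptp(pr))
```

```text
{'clock': 5.0, 'joint_pos': [-6.2008, 16.6479, 0.2617, 0.0015, -73.6359, -3.3348], 'tool_pos': [0.5926, -0.2573, 0.2331], 'orientation': [179.978, -0.0027, -99.5352], 'force': [1.1209, 0.1195, 0.0845], 'moment': [-0.0043, -0.0392, -0.0444], 'opening': 0.0348, 'gripper_force': 0.0}
green (np.int64(280), np.int64(293), np.int64(165), np.int64(239)) [ 0.5891 -0.2683] yaw 80.45851064360706 len 0.06278013756425657
blue (np.int64(273), np.int64(301), np.int64(89), np.int64(150)) [ 0.5782 -0.3318] yaw 79.45239057350386 len 0.04664526277281303
```

Request:
{"api": "send_rows", "payload": {"plan": [[[0,0,0,0,0,0],[0,0,0,0,0,0],[0,0,3.5,0,0,0],[0,0,7,0,0,0],[0,0,9,0,0,0],[0,0,9.6,0,0,0],[0,0,9.6,0,0,0],[0,0,9.6,0,0,0]]]}}

```text
clock: 5.72
tool_pos: [0.5934, -0.2577, 0.1384]
orientation: [-179.9, -0.0, -99.5]
force: [0.3, 0.2, 1.4]
opening: 0.0527
gripper_force: 0.0
```

Request:
{"api": "send_rows", "payload": {"plan": [[[0,0,0,0,0,0],[0,0,0,0,0,0],[0,0,0,0,0,0],[0,0,0,0,0,0],[0,0,0,0,0,0],[0,0,0,0,0,0],[0,0,0,0,0,0],[0,0,0,0,0,0]]], "fingers": 0}}

```text
clock: 6.38
tool_pos: [0.5926, -0.2574, 0.1378]
orientation: [-180.0, -0.0, -99.5]
force: [-2.9, 1.1, 5.8]
opening: 0.0232
gripper_force: 30.0
```

Run:
```python
from h import *
st()
w=snap('wrist'); s=snap('scene'); st()
im=np.zeros((420,760,3),np.uint8); im[:,:420]=w['img'][:,70:490]; im[:255,420:]=cv2.resize(s['img'][200:305,140:280],(340,255),interpolation=3)
cv2.imwrite('pics/f2.png',cv2.convertScaleAbs(im[:,:,::-1],alpha=1.4))
```

```text
{'clock': 6.3833, 'joint_pos': [-6.1996, 20.0324, -7.5871, 0.0103, -62.3747, -3.3326], 'tool_pos': [0.5926, -0.2574, 0.1378], 'orientation': [-179.9936, -0.0087, -99.5274], 'force': [-2.8727, 1.0989, 5.8415], 'moment': [0.6181, 0.9733, -0.0402], 'opening': 0.0232, 'gripper_force': 30.036}
{'clock': 6.4833, 'joint_pos': [-6.2015, 20.033, -7.5872, 0.0096, -62.3754, -3.3319], 'tool_pos': [0.5926, -0.2574, 0.1378], 'orientation': [-179.9951, -0.0082, -99.5289], 'force': [-2.8433, 0.5123, 5.3782], 'moment': [0.6526, 0.9925, 0.013], 'opening': 0.0231, 'gripper_force': 30.0426}
```

Request:
{"api": "send_rows", "payload": {"plan": [[[0,0,-0.2,0,0,0],[0,0,-0.5,0,0,0],[0,0,-0.9,0,0,0],[0,0,-1.3,0,0,0],[0,0,-1.7,0,0,0],[0,0,-2.1,0,0,0],[0,0,-2.5,0,0,0]]]}}

```text
clock: 7.07
tool_pos: [0.5927, -0.2573, 0.1626]
orientation: [-180.0, 0.0, -99.5]
force: [0.1, 0.1, -5.1]
opening: 0.0237
gripper_force: 30.0
```

Run:
```python
from h import *
st()
```

```text
{'clock': 7.0667, 'joint_pos': [-6.2031, 18.9946, -5.6941, -0.0045, -65.3077, -3.3342], 'tool_pos': [0.5927, -0.2573, 0.1626], 'orientation': [-179.9967, 0.0043, -99.5392], 'force': [0.1489, 0.1081, -5.0839], 'moment': [0.0781, -0.085, -0.0085], 'opening': 0.0237, 'gripper_force': 29.9518}
```

Request:
{"api": "send_rows", "payload": {"plan": [[[0,0,-1,0,0,0],[0,0,-2.2,0,0,0],[0,0,-3.5,0,0,0],[0,0,-5,0,0,0],[0,0,-6.5,0,0,0],[0,0,-7.5,0,0,0],[0,0,-8,0,0,0],[0,0,-8,0,0,0]]]}}

```text
clock: 7.73
tool_pos: [0.5933, -0.2576, 0.2442]
orientation: [-179.8, -0.0, -99.5]
force: [0.8, 0.1, -3.1]
opening: 0.0237
gripper_force: 30.0
```

Run:
```python
from h import *
st()
w=snap('wrist'); s=snap('scene')
im=np.zeros((420,760,3),np.uint8); im[:,:420]=w['img'][:,70:490]; im[:255,420:]=cv2.resize(s['img'][200:305,140:280],(340,255),interpolation=3)
cv2.imwrite('pics/f3.png',cv2.convertScaleAbs(im[:,:,::-1],alpha=1.4))
plan((.545,-.05,.242,-92),(.5065,.141,.20,-85.8),(.5065,.141,.086,-85.8))
```

```text
{'clock': 7.7333, 'joint_pos': [-6.2038, 16.309, 1.2111, 0.0181, -74.7437, -3.3328], 'tool_pos': [0.5933, -0.2576, 0.2442], 'orientation': [-179.8409, -0.0082, -99.5318], 'force': [0.8073, 0.0689, -3.1106], 'moment': [0.1207, -0.1098, -0.0732], 'opening': 0.0237, 'gripper_force': 29.9517}
(0.545, -0.05, 0.242, -92) shift cm [-19.64   8.11  -0.  ] turn [ 0.03  0.02 -7.54] rows 5.1
(0.5065, 0.141, 0.2, -85.8) shift cm [-18.95   4.51   4.2 ] turn [-0.   0.  -6.2] rows 4.8
(0.5065, 0.141, 0.086, -85.8) shift cm [ 0.  -0.  11.4] turn [0. 0. 0.] rows 2.7
```

View pics/f3.png

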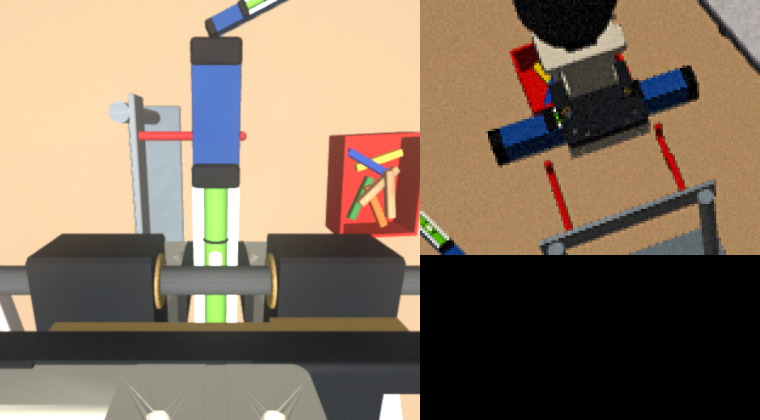

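The level is lifted clear of the hooks and held square in the fingers, with its near end at column 215 in the left crop. I carry it to the stand.

Request:
{"api": "send_rows", "payload": {"plan": [[[-2,0.8,0,0,0,-0.8],[-5,2,0,0,0,-2],[-8,3.3,0,0,0,-3.2],[-11,4.5,0,0,0,-4.2],[-14,5.8,0,0,0,-5.4],[-16.8,7,0,0,0,-6.5],[-18.8,7.8,0,0,0,-7.2],[-19.6,8.1,0,0,0,-7.5]]]}}

```text
clock: 8.5
tool_pos: [0.544, -0.0482, 0.2415]
orientation: [179.9, 0.0, -91.9]
force: [-0.1, 0.5, -5.2]
opening: 0.0234
gripper_force: 30.0
```

Request:
{"api": "send_rows", "payload": {"plan": [[[-2,0.5,0.2,0,0,-0.7],[-5,1.2,0.8,0,0,-1.7],[-8,1.9,1.6,0,0,-2.6],[-11,2.6,2.4,0,0,-3.6],[-14,3.3,3.2,0,0,-4.6],[-16.8,4,3.8,0,0,-5.5],[-18.4,4.4,4.2,0,0,-6],[-19,4.5,4.2,0,0,-6.2]]]}}

```text
clock: 9.17
tool_pos: [0.5058, 0.1424, 0.1985]
orientation: [179.9, -0.0, -85.7]
force: [-0.2, -1.3, -4.6]
opening: 0.023
gripper_force: 30.0
```

Run:
```python
from h import *
st(); w=snap('wrist','w3.png'); st()
h=cv2.cvtColor(w['img'],cv2.COLOR_RGB2HSV); m=cv2.inRange(h,(0,0,110),(180,40,255)); m[230:]=0; c=max(cv2.findContours(m,0,2)[0],key=cv2.contourArea); print(cv2.boundingRect(c))
plan((.5065,.141,.086,-85.8))
```

```text
{'clock': 9.1667, 'joint_pos': [37.0973, 6.3119, -17.4469, -0.044, -66.3884, -32.7906], 'tool_pos': [0.5058, 0.1424, 0.1985], 'orientation': [179.8544, -0.0459, -85.7109], 'force': [-0.2279, -1.3382, -4.573], 'moment': [-0.1373, -0.0255, 0.0174], 'opening': 0.023, 'gripper_force': 29.952}
{'clock': 9.2167, 'joint_pos': [37.0681, 6.3037, -17.3808, -0.0205, -66.4216, -32.77], 'tool_pos': [0.5064, 0.1423, 0.1991], 'orientation': [179.9007, -0.0416, -85.71], 'force': [-0.214, 1.4524, -3.2597], 'moment': [0.3064, -0.1078, 0.0238], 'opening': 0.0233, 'gripper_force': 29.9526}
(142, 19, 285, 211)
(0.5065, 0.141, 0.086, -85.8) shift cm [ 0.12 -0.02 11.31] turn [ 0.1  -0.04  0.09] rows 2.7
```

View pics/w3.png

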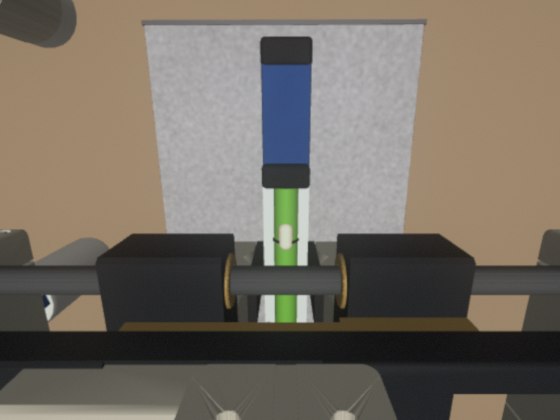

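The level hangs centred over the board (columns 262–310 between board edges 150 and 420), vial on top. I lower it.

Request:
{"api": "send_rows", "payload": {"plan": [[[0,0,2.5,0,0,0],[0,0,5.5,0,0,0],[0,0,8.5,0,0,0],[0,0,10.5,0,0,0],[0,0,11.8,0,0,0],[0,0,12,0,0,0],[0,0,12,0,0,0],[0,0,12,0,0,0]]]}}

```text
clock: 9.88
tool_pos: [0.5079, 0.1406, 0.0811]
orientation: [-179.9, 0.0, -85.9]
force: [0.3, 0.7, -3.7]
opening: 0.0237
gripper_force: 30.0
```

Request:
{"api": "send_rows", "payload": {"plan": [[[0,0,0.1,0,0,0],[0,0,0.2,0,0,0],[0,0,0.3,0,0,0],[0,0,0.3,0,0,0],[0,0,0.3,0,0,0]]]}}

```text
clock: 10.3
tool_pos: [0.5071, 0.1409, 0.0775]
orientation: [-180.0, 0.0, -85.8]
force: [-0.6, 0.4, -3.7]
opening: 0.0235
gripper_force: 30.0
```

Run:
```python
from h import *
st()
```

```text
{'clock': 10.3, 'joint_pos': [36.9027, 12.8277, -26.9331, 0.0015, -50.2144, -32.732], 'tool_pos': [0.5071, 0.1409, 0.0775], 'orientation': [-179.9785, 0.0125, -85.8284], 'force': [-0.5581, 0.4394, -3.6995], 'moment': [0.093, -0.0244, 0.0014], 'opening': 0.0235, 'gripper_force': 29.9521}
```

Request:
{"api": "send_rows", "payload": {"plan": [[[0,0,0.1,0,0,0],[0,0,0.2,0,0,0],[0,0,0.3,0,0,0],[0,0,0.35,0,0,0],[0,0,0.35,0,0,0]]]}}

```text
clock: 10.72
tool_pos: [0.507, 0.1408, 0.0736]
orientation: [180.0, -0.0, -85.8]
force: [0.4, -0.5, -4.3]
opening: 0.0238
gripper_force: 30.0
```

Request:
{"api": "send_rows", "payload": {"plan": [[[0,0,0.05,0,0,0],[0,0,0.1,0,0,0],[0,0,0.1,0,0,0]]]}}

```text
clock: 10.97
tool_pos: [0.5071, 0.1409, 0.0734]
orientation: [-180.0, -0.0, -85.8]
force: [-4.3, -0.3, 3.1]
opening: 0.0233
gripper_force: 30.0
```

Request:
{"api": "send_rows", "payload": {"plan": [[[0,0,0.05,0,0,0],[0,0,0.1,0,0,0],[0,0,0.1,0,0,0]]]}}

```text
clock: 11.22
tool_pos: [0.5072, 0.1408, 0.0733]
orientation: [-180.0, 0.0, -85.8]
force: [-7.4, -0.3, 13.9]
opening: 0.0236
gripper_force: 30.1
```

The level now bears on the board at more than 10 N. I let go by opening wide and straight, then back away upward.

Request:
{"api": "send_rows", "payload": {"plan": [[[0,0,0,0,0,0],[0,0,-0.1,0,0,0],[0,0,-0.1,0,0,0],[0,0,-0.1,0,0,0],[0,0,-0.1,0,0,0],[0,0,-0.1,0,0,0],[0,0,-0.1,0,0,0]]], "fingers": 0.6}}

```text
clock: 11.8
tool_pos: [0.5071, 0.1409, 0.0727]
orientation: [180.0, -0.0, -85.8]
force: [0.1, 0.1, -0.1]
opening: 0.0526
gripper_force: 0.0
```

Request:
{"api": "send_rows", "payload": {"plan": [[[0,0,-1,0,0,0],[0,0,-3,0,0,0],[0,0,-6,0,0,0],[0,0,-10,0,0,0],[0,0,-13,0,0,0],[0,0,-15,0,0,0],[0,0,-15,0,0,0]]]}}

```text
clock: 12.38
tool_pos: [0.5095, 0.1418, 0.2288]
orientation: [-179.5, 0.2, -85.8]
force: [1.0, -0.1, 0.3]
opening: 0.0524
gripper_force: 0.0
```

```bash
cat > bub.py <<'E'
from h import *
def bubble(cam='scene',s=None):
    "bubble place along the level in mm from vial centre (world +y end positive), and vial centre px"
    s=s or snap(cam); im=s['img']; h=cv2.cvtColor(im,cv2.COLOR_RGB2HSV); g=cv2.inRange(h,(35,90,50),(85,255,255))
    c=proj(s,(.507,.141,.112)); k=np.zeros_like(g); cv2.circle(k,tuple(int(x) for x in c),60 if cam!='wrist' else 150,255,-1); g&=k
    cs=[x for x in cv2.findContours(g,0,2)[0] if cv2.contourArea(x)>15]; pts=np.vstack(cs)[:,0]
    hull=cv2.convexHull(pts); k[:]=0; cv2.fillConvexPoly(k,hull,255); 
    W=np.array([ray(s,u,v,.11)[:2] for u,v in pts]); 
    v,u=np.nonzero(k); A=np.array([ray(s,a,b,.11)[:2] for a,b in zip(u,v)]); d=np.array([-.0735,.9973]); n=np.array([.9973,.0735]); x=A@d; y=A@n
    mid=(x.min()+x.max())/2; sel=(h[v,u,1]<90)&(h[v,u,2]>60)&(abs(y-(y.min()+y.max())/2)<.004); 
    ym=(y.min()+y.max())/2
    return (np.median(x[sel])-mid)*1e3, sel.sum(), mid*d+ym*n, np.ptp(x)*1e3
if __name__=='__main__':
    st()
    for c in ('scene','top','wrist'):
        try: print(c,bubble(c))
        except Exception as e: print(c,e)
E
python3 bub.py
python3 - <<'E'
from h import *
s=snap('scene'); w=snap('wrist'); im=np.zeros((600,800,3),np.uint8); im[:420,:560]=w['img']; im[420:600,:240]=cv2.resize(s['img'][155:245,260:380],(240,180),interpolation=3); t=snap('top'); im[420:,260:500]=cv2.resize(t['img'][190:280,155:275],(240,180),interpolation=3)
cv2.imwrite('pics/g1.png',im[:,:,::-1])
E
```

```text
{'clock': 12.3833, 'joint_pos': [36.8993, 5.0664, -14.8892, 0.1069, -69.55, -32.7346], 'tool_pos': [0.5095, 0.1418, 0.2288], 'orientation': [-179.5297, 0.1829, -85.7977], 'force': [0.9632, -0.124, 0.3131], 'moment': [0.1071, -0.1506, 0.0304], 'opening': 0.0524, 'gripper_force': 0.0}
scene (np.float64(-17.449427517718068), np.int64(5), array([0.50962195, 0.14123923]), np.float64(78.88146874674135))
top need at least one array to concatenate
wrist (np.float64(-17.64928133217146), np.int64(113), array([0.50491204, 0.14081281]), np.float64(80.69286618916091))
```

View pics/g1.png

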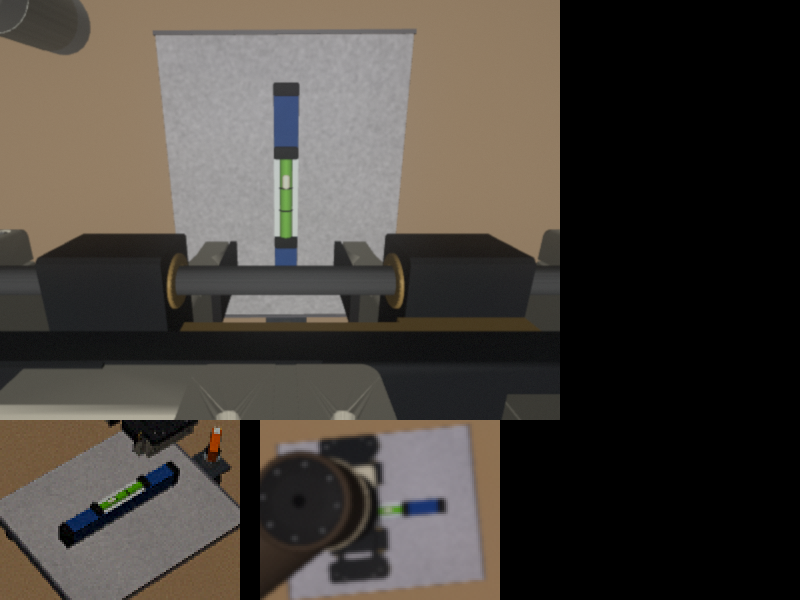

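The level lies square on the middle of the board. In the wrist image the bubble is near (286,182), against a vial centre near (286,199). That puts it 17.5 mm towards the fixed-feet end, so the foot end must rise, which means turning clockwise by about 2.2 rad. I move over the wing and refine its pose from close by.

Run:
```python
from h import *
plan((.492,.335,.2,-53),start=(.5071,.1409,.2225,-85.8)); print(proj(snap('top'),(.66,.3,.1)))
```

```text
(0.492, 0.335, 0.2, -53) shift cm [-19.47   0.08   2.25] turn [ -0.    0.  -32.8] rows 4.7
[164.54010626 189.66920836]
```

Request:
{"api": "send_rows", "payload": {"plan": [[[-3,0,0.4,0,0,-5],[-6.5,0,0.8,0,0,-11],[-10,0,1.2,0,0,-17],[-13.5,0,1.6,0,0,-23],[-17,0,2,0,0,-28.5],[-19,0.1,2.2,0,0,-32],[-19.5,0.1,2.2,0,0,-32.8],[-19.5,0.1,2.2,0,0,-32.8]]]}}

```text
clock: 13.4
tool_pos: [0.4913, 0.3363, 0.1993]
orientation: [179.9, -0.0, -52.9]
force: [1.7, -0.5, -0.3]
opening: 0.0525
gripper_force: 0.0
```

Run:
```python
from h import *
from bub import bubble
s=snap('wrist','w5.png'); st(); print('bub',bubble('scene'), 'w',end='')
h=cv2.cvtColor(s['img'],cv2.COLOR_RGB2HSV); m=cv2.inRange(h,(5,150,60),(20,255,255)); m[240:]=0
n,l,stt,c=cv2.connectedComponentsWithStats(m); print(stt[stt[:,4]>40].tolist())
s2=snap('top'); print(bubble('wrist',s))
```

```text
{'clock': 13.45, 'joint_pos': [53.1028, 12.9004, -9.1564, 0.0035, -68.061, -16.1496], 'tool_pos': [0.4915, 0.3352, 0.1998], 'orientation': [179.8878, -0.0359, -53.0454], 'force': [-0.0224, -0.6888, 0.5831], 'moment': [0.0448, -0.0055, 0.0237], 'opening': 0.0521, 'gripper_force': 0.0}
bub (np.float64(-18.597506219066446), np.int64(6), array([0.50963007, 0.14112898]), np.float64(79.10255195657517)) w[[0, 0, 560, 420, 234515], [275, 175, 23, 54, 685]]
(np.float64(-6.24094508582676), np.int64(14), array([0.50434688, 0.15705841]), np.float64(46.264687614815905))
```

View pics/w5.png

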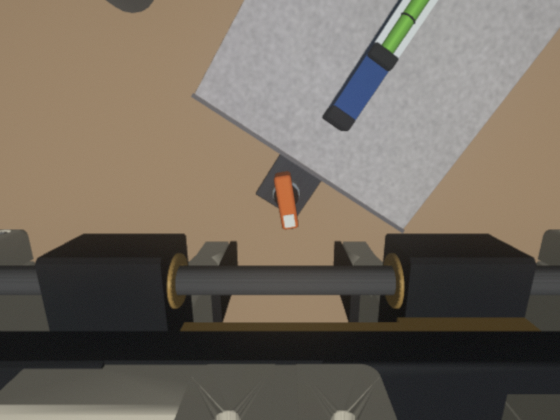

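In the wrist view the wing runs from (283,175) to the white end at (290,229). The tool sits almost in line with it, and the bubble is at about -18 mm.

Run:
```python
from h import *
s=snap('wrist'); h=cv2.cvtColor(s['img'],cv2.COLOR_RGB2HSV)
m=cv2.inRange(h,(5,150,60),(20,255,255)); m[240:]=0; v,u=np.nonzero(m)
# bright (top face) pixels incl. white tip
w=cv2.inRange(h,(0,0,140),(180,60,255)); w[:205]=0;w[240:]=0;w[:,:270]=0;w[:,305:]=0
V,U=np.nonzero(m|w); r=cv2.minAreaRect(np.c_[U,V].astype(np.float32)); print(r)
top=cv2.inRange(h,(5,150,150),(20,255,255)); top[240:]=0
v2,u2=np.nonzero(top|w); print(len(u2),len(U))
W=np.array([ray(s,a,b,.111)[:2] for a,b in zip(U,V)]); e,E=np.linalg.eigh(np.cov(W.T)); d=E[:,1]; p=W@d; q=W@E[:,0]
print('yaw',np.degrees(np.arctan2(d[1],d[0])),'len',np.ptp(p),'wid',np.ptp(q),'mid',(p.max()+p.min())/2*d+(q.max()+q.min())/2*E[:,0],W.mean(0))
st()
```

```text
((285.020263671875, 202.38150024414062), (52.003562927246094, 16.80232048034668), 81.25383758544922)
745 797
yaw 136.55117244923647 len 0.049933725538754165 wid 0.01567983584998278 mid [0.4916257  0.33292486] [0.49249696 0.33194048]
{'clock': 13.6, 'joint_pos': [52.9964, 12.7802, -9.1751, 0.0031, -68.0578, -16.1437], 'tool_pos': [0.492, 0.3341, 0.2008], 'orientation': [179.9881, -0.0064, -53.1461], 'force': [0.232, -0.5897, 0.0105], 'moment': [0.0494, -0.062, 0.0319], 'opening': 0.0528, 'gripper_force': 0.0}
```

Request:
{"api": "send_rows", "payload": {"plan": [[[0,0,2.5,0,0,-5],[0,0,5.5,0,0,-9.5],[0,0,8.5,0,0,-9.5],[0,0,10.8,0,0,-9.5],[0,0,11.8,0,0,-9.5],[0,0,11.8,0,0,-9.5]]]}}

```text
clock: 14.1
tool_pos: [0.4911, 0.3332, 0.0808]
orientation: [179.8, -0.0, -43.6]
force: [0.2, -0.2, 0.3]
opening: 0.0527
gripper_force: 0.0
```

Request:
{"api": "send_rows", "payload": {"plan": [[[0,0,0,0,0,0],[0,0,0,0,0,0],[0,0,0,0,0,0],[0,0,0,0,0,0],[0,0,0,0,0,0],[0,0,0,0,0,0],[0,0,0,0,0,0],[0,0,0,0,0,0]]], "fingers": 0}}

```text
clock: 14.77
tool_pos: [0.4919, 0.3353, 0.0829]
orientation: [-180.0, 0.0, -43.5]
force: [-0.0, -0.0, -0.4]
opening: 0.0048
gripper_force: 0.0
```

Run:
```python
from h import *
from bub import bubble
st(); print(bubble())
```

```text
{'clock': 14.7667, 'joint_pos': [53.0795, 18.4538, -17.9631, -0.001, -53.5724, -6.6093], 'tool_pos': [0.4919, 0.3353, 0.0829], 'orientation': [-179.9894, 0.002, -43.5305], 'force': [-0.017, -0.0279, -0.3882], 'moment': [-0.0052, 0.0103, 0.0413], 'opening': 0.0048, 'gripper_force': 0.0}
(np.float64(-18.70804782398336), np.int64(6), array([0.50962195, 0.14123923]), np.float64(78.88146874674135))
```

Run:
```python
from h import *
st()
w=snap('wrist'); s=snap('scene'); im=np.zeros((600,800,3),np.uint8); im[:420,:560]=w['img']; im[420:600,:240]=cv2.resize(s['img'][135:195,330:410],(240,180),interpolation=3); t=snap('top'); im[420:,260:500]=cv2.resize(t['img'][190:280,125:245],(240,180),interpolation=3)
cv2.imwrite('pics/g2.png',cv2.convertScaleAbs(im[:,:,::-1],alpha=1.4)); st()
```

```text
{'clock': 14.8167, 'joint_pos': [53.078, 18.4626, -17.968, 0.0018, -53.5704, -6.6103], 'tool_pos': [0.4919, 0.3353, 0.0828], 'orientation': [179.9992, -0.0015, -43.5313], 'force': [-0.8366, -0.246, 0.387], 'moment': [0.014, 0.0142, -0.0159], 'opening': 0.0023, 'gripper_force': 0.0}
{'clock': 14.9667, 'joint_pos': [53.0765, 18.4688, -17.969, -0.0008, -53.5697, -6.6077], 'tool_pos': [0.4918, 0.3353, 0.0827], 'orientation': [179.9925, -0.0002, -43.5317], 'force': [-1.4155, -0.1072, -0.3908], 'moment': [0.0097, -0.0064, -0.0086], 'opening': 0.0004, 'gripper_force': 0.0}
```

View pics/g2.png

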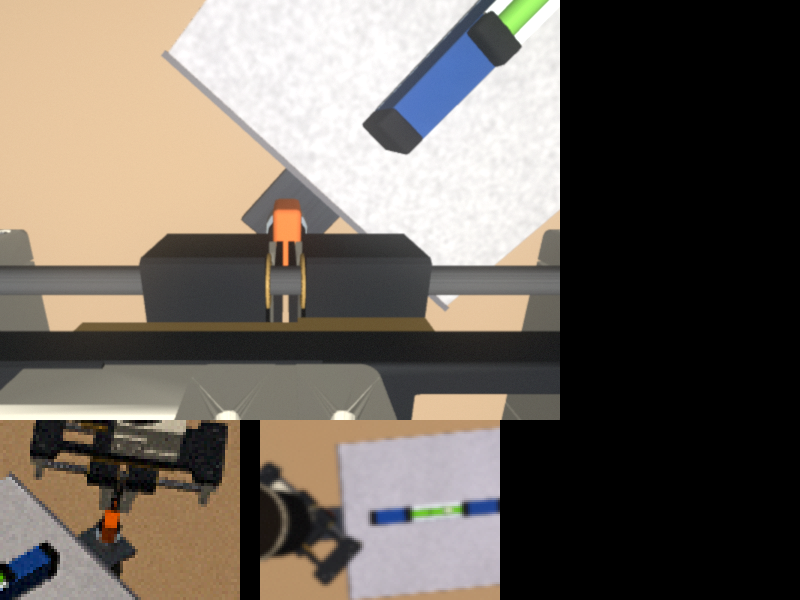

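The wrist view shows the wing at (288,222), with the shut fingers behind and above it, so the fingers did not close on it. I check where the calibrated cameras place the TCP and the fingertips.

Run:
```python
from h import *
o=ctrl.get_obs(); p=o['tool_pos']
for n in ('wrist','scene'):
    s=snap(n); print(n,'tcp',proj(s,p),'grasp',proj(s,p+[0,0,.019]),'wing99',proj(s,(.4918,.3345,.099)),'wingtop',proj(s,(.4918,.3345,.111)))
w=snap('wrist'); print(w['pose'].round(4).tolist())
s=snap('scene'); cv2.imwrite('pics/s6.png',cv2.convertScaleAbs(cv2.resize(s['img'][120:200,310:420],(770,560),interpolation=3)[:,:,::-1],alpha=1.5))
h=cv2.cvtColor(w['img'],cv2.COLOR_RGB2HSV); m=cv2.inRange(h,(5,150,60),(20,255,255)); m[:190]=0;m[290:]=0; m[:,:260]=0;m[:,320:]=0; v,u=np.nonzero(m); print(u.min(),u.max(),v.min(),v.max()); k=v<222; print([ray(w,*q,.111).round(4).tolist() for q in ((288,v.min()),(u[k].min(),222),(u[k].max(),222))])
```

```text
wrist tcp [283.82453621 236.18583603] grasp [283.724879   246.98301598] wing99 [284.69943041 244.5504457 ] wingtop [284.69101616 252.27550777]
scene tcp [366.17014746 168.61079398] grasp [366.96188424 164.92841104] wing99 [366.65202308 165.54420174] wingtop [367.15751348 163.18804032]
[[-0.6885, -0.7008, -0.1866, 0.5412], [-0.7252, 0.6657, 0.1758, 0.2874], [0.001, 0.2563, -0.9666, 0.2746], [0.0, 0.0, 0.0, 1.0]]
273 300 200 265
[[0.5126, 0.3123, 0.111], [0.5092, 0.3268, 0.111], [0.499, 0.316, 0.111]]
```

View pics/s6.png

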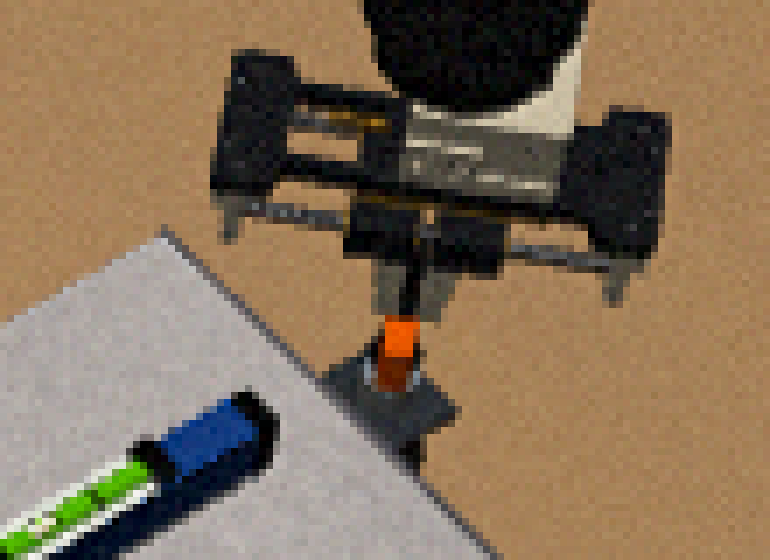

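The scene crop shows the shut fingertips ending at about (405,318), above the wing's top face at (400,330). The real pads therefore sit roughly 28–33 mm higher than the reported TCP suggests. This also explains why the first grip on the level slipped off the vial housing. I reopen narrowly and go 2.5 cm deeper, watching the force.

Request:
{"api": "send_rows", "payload": {"plan": [[[0,0,0,0,0,0],[0,0,0,0,0,0],[0,0,0,0,0,0],[0,0,0,0,0,0],[0,0,0,0,0,0],[0,0,0,0,0,0]]], "fingers": 0.36}}

```text
clock: 15.67
tool_pos: [0.4919, 0.3352, 0.0828]
orientation: [180.0, -0.0, -43.5]
force: [-0.9, 0.0, -0.8]
opening: 0.0303
gripper_force: 0.0
```

Request:
{"api": "send_rows", "payload": {"plan": [[[0,0,0.3,0,0,0],[0,0,0.6,0,0,0],[0,0,0.9,0,0,0],[0,0,1.2,0,0,0],[0,0,1.2,0,0,0]]]}}

```text
clock: 16.08
tool_pos: [0.4915, 0.3348, 0.0698]
orientation: [179.9, 0.0, -43.5]
force: [-0.2, -0.9, -0.3]
opening: 0.0316
gripper_force: 0.0
```

Run:
```python
from h import *
st()
```

```text
{'clock': 16.0833, 'joint_pos': [53.0725, 19.2527, -18.774, -0.0152, -52.055, -6.6091], 'tool_pos': [0.4915, 0.3348, 0.0698], 'orientation': [179.9175, 0.0025, -43.5459], 'force': [-0.2376, -0.9024, -0.298], 'moment': [-0.0202, 0.0464, 0.0115], 'opening': 0.0316, 'gripper_force': 0.0}
```

No contact, so I go on down to about 0.057 and close.

Request:
{"api": "send_rows", "payload": {"plan": [[[0,0,0.3,0,0,0],[0,0,0.6,0,0,0],[0,0,0.9,0,0,0],[0,0,1.2,0,0,0],[0,0,1.4,0,0,0],[0,0,1.4,0,0,0]]]}}

```text
clock: 16.58
tool_pos: [0.4916, 0.335, 0.0561]
orientation: [179.9, 0.0, -43.5]
force: [0.1, -0.2, 0.7]
opening: 0.0317
gripper_force: 0.0
```

Request:
{"api": "send_rows", "payload": {"plan": [[[0,0,0,0,0,0],[0,0,0,0,0,0],[0,0,0,0,0,0],[0,0,0,0,0,0],[0,0,0,0,0,0],[0,0,0,0,0,0]]], "fingers": 0}}

```text
clock: 17.08
tool_pos: [0.4914, 0.3347, 0.0569]
orientation: [179.9, 0.0, -43.5]
force: [-4.8, -2.6, 4.8]
opening: 0.0158
gripper_force: 30.0
```

Run:
```python
from h import *
from bub import bubble
st(); print(bubble())
```

```text
{'clock': 17.0833, 'joint_pos': [53.0717, 20.0481, -19.5862, -0.01, -50.4217, -6.6131], 'tool_pos': [0.4914, 0.3347, 0.0569], 'orientation': [179.9435, 0.0012, -43.5478], 'force': [-4.7536, -2.633, 4.8076], 'moment': [-0.9168, 1.4002, -0.1105], 'opening': 0.0158, 'gripper_force': 30.0017}
(np.float64(-18.70804782398336), np.int64(6), array([0.50962195, 0.14123923]), np.float64(78.88146874674135))
```

The wing is gripped at 15.8 mm and 30 N. I turn clockwise (positive about tool z), 48° first.

Request:
{"api": "send_rows", "payload": {"plan": [[[0,0,0,0,0,4],[0,0,0,0,0,10],[0,0,0,0,0,16],[0,0,0,0,0,22],[0,0,0,0,0,28],[0,0,0,0,0,34],[0,0,0,0,0,40],[0,0,0,0,0,45]]]}}

```text
clock: 17.8
tool_pos: [0.4913, 0.3347, 0.0569]
orientation: [180.0, -0.0, -88.8]
force: [-4.6, -3.1, 4.8]
opening: 0.0159
gripper_force: 30.0
```

Run:
```python
from h import *
from bub import bubble
st(); print(bubble())
```

```text
{'clock': 17.8, 'joint_pos': [53.0798, 20.0455, -19.5867, -0.012, -50.4361, -51.9074], 'tool_pos': [0.4913, 0.3347, 0.0569], 'orientation': [179.9505, -0.0482, -88.8352], 'force': [-4.5572, -3.1225, 4.8061], 'moment': [-0.9985, 1.7341, 0.172], 'opening': 0.0159, 'gripper_force': 30.0077}
(np.float64(-17.449427517718068), np.int64(5), array([0.50962195, 0.14123923]), np.float64(78.88146874674135))
```

Request:
{"api": "send_rows", "payload": {"plan": [[[0,0,0,0,0,4],[0,0,0,0,0,9],[0,0,0,0,0,15],[0,0,0,0,0,21],[0,0,0,0,0,27],[0,0,0,0,0,33],[0,0,0,0,0,38],[0,0,0,0,0,40]]]}}

```text
clock: 18.52
tool_pos: [0.4912, 0.3347, 0.0569]
orientation: [180.0, -0.1, -128.8]
force: [-5.5, -2.6, 4.6]
opening: 0.0158
gripper_force: 30.0
```

Request:
{"api": "send_rows", "payload": {"plan": [[[0,0,0,0,0,4],[0,0,0,0,0,9],[0,0,0,0,0,15],[0,0,0,0,0,21],[0,0,0,0,0,27],[0,0,0,0,0,33],[0,0,0,0,0,38],[0,0,0,0,0,40]]]}}

```text
clock: 19.18
tool_pos: [0.4912, 0.3348, 0.0568]
orientation: [-180.0, -0.1, -168.8]
force: [-4.5, -2.1, 4.5]
opening: 0.016
gripper_force: 30.0
```

Request:
{"api": "send_rows", "payload": {"plan": [[[0,0,0,0,0,0],[0,0,0,0,0,0],[0,0,0,0,0,0],[0,0,0,0,0,0],[0,0,0,0,0,0],[0,0,0,0,0,0],[0,0,0,0,0,0],[0,0,0,0,0,0]]]}}

```text
clock: 19.85
tool_pos: [0.4912, 0.3348, 0.0568]
orientation: [-180.0, -0.1, -168.5]
force: [-5.5, -3.0, 5.2]
opening: 0.0157
gripper_force: 30.0
```

Request:
{"api": "send_rows", "payload": {"plan": [[[0,0,0,0,0,0],[0,0,0,0,0,0],[0,0,0,0,0,0],[0,0,0,0,0,0],[0,0,0,0,0,0],[0,0,0,0,0,0],[0,0,0,0,0,0],[0,0,0,0,0,0]]]}}

```text
clock: 20.52
tool_pos: [0.4912, 0.3348, 0.0568]
orientation: [-180.0, -0.1, -168.6]
force: [-6.2, -2.4, 5.3]
opening: 0.0159
gripper_force: 30.0
```

Run:
```python
from h import *
from bub import bubble
for i in range(4): print(bubble())
st()
s=snap('scene'); t=snap('top'); np.save('s7.npy',s['img'])
h=cv2.cvtColor(s['img'],cv2.COLOR_RGB2HSV)
# saturation profile along vial
for n,q in (('scene',s),('top',t)):
    hh=cv2.cvtColor(q['img'],cv2.COLOR_RGB2HSV); pr=[]
    for a in np.arange(-45,46,3):
        c=proj(q,np.array([.507,.141,.111])+a/1e3*np.array([-.0735,.9973,0])); x=cv2.getRectSubPix(q['img'].astype(np.float32),(1,1),tuple(map(float,c)))[0,0]; pr.append(int(x[1]-x[2]))
    print(n,pr)
```

```text
(np.float64(-0.2192325770999648), np.int64(5), array([0.50915684, 0.14109411]), np.float64(79.10255195657517))
(np.float64(-0.2192325770999648), np.int64(5), array([0.50915684, 0.14109411]), np.float64(79.10255195657517))
(np.float64(-0.2192325770999648), np.int64(5), array([0.50915684, 0.14109411]), np.float64(79.10255195657517))
(np.float64(-0.3297741820168787), np.int64(5), array([0.50914871, 0.14120435]), np.float64(78.88146874674135))
{'clock': 20.7167, 'joint_pos': [53.0869, 20.0432, -19.5843, -0.035, -50.4317, -131.6137], 'tool_pos': [0.4912, 0.3349, 0.0569], 'orientation': [-179.9809, -0.0621, -168.5491], 'force': [-4.8998, -3.089, 5.6721], 'moment': [-0.7573, 1.9125, -0.0637], 'opening': 0.0157, 'gripper_force': 30.0041}
scene [-2, 7, 87, 124, 109, 118, 119, 122, 113, 118, 105, 57, 61, 34, 11, 37, 46, 69, 81, 50, 102, 116, 121, 120, 114, 121, 107, 123, 61, 10, -3]
top [2, 28, 60, 86, 101, 107, 105, 104, 103, 101, 96, 85, 67, 47, 32, 31, 41, 57, 70, 79, 88, 98, 102, 103, 105, 106, 106, 100, 81, 52, 21]
```

The bubble now reads about -0.3 mm, which is centred. I let go of the foot and rise.

Request:
{"api": "send_rows", "payload": {"plan": [[[0,0,0,0,0,0],[0,0,0,0,0,0],[0,0,0,0,0,0],[0,0,0,0,0,0],[0,0,0,0,0,0]]], "fingers": 0.36}}

```text
clock: 21.23
tool_pos: [0.4921, 0.3355, 0.0567]
orientation: [180.0, 0.0, -168.5]
force: [-0.6, 0.1, -0.6]
opening: 0.0311
gripper_force: 0.0
```

Request:
{"api": "send_rows", "payload": {"plan": [[[0,0,-1,0,0,0],[0,0,-3,0,0,0],[0,0,-6,0,0,0],[0,0,-9,0,0,0],[0,0,-12,0,0,0],[0,0,-15,0,0,0],[0,0,-17,0,0,0],[0,0,-17,0,0,0]]]}}

```text
clock: 21.9
tool_pos: [0.494, 0.3368, 0.2332]
orientation: [179.7, 0.4, -168.5]
force: [1.0, -0.6, 0.2]
opening: 0.0316
gripper_force: 0.0
```

Run:
```python
from h import *
from bub import bubble
st(); print(bubble())
plan((.4918,.29,.226,-130),(.507,.1409,.226,-85.8))
```

```text
{'clock': 21.9, 'joint_pos': [53.0719, 11.6577, -6.4176, 0.1081, -71.4223, -131.6104], 'tool_pos': [0.494, 0.3368, 0.2332], 'orientation': [179.7432, 0.4439, -168.5054], 'force': [1.0448, -0.6421, 0.2391], 'moment': [0.1102, -0.248, 0.0513], 'opening': 0.0316, 'gripper_force': 0.0}
(np.float64(-0.3297741820168787), np.int64(5), array([0.50914871, 0.14120435]), np.float64(78.88146874674135))
(0.4918, 0.29, 0.226, -130) shift cm [ 1.04 -4.51  0.42] turn [  0.1    0.33 -38.52] rows 5.4
(0.507, 0.1409, 0.226, -85.8) shift cm [ 10.44 -10.75  -0.  ] turn [  0.    0.  -44.2] rows 6.2
```

Request:
{"api": "send_rows", "payload": {"plan": [[[0.1,-0.5,0,0,0,-4],[0.3,-1.3,0,0,0,-10],[0.4,-2,0,0,0,-16],[0.6,-2.8,0,0,0,-22],[0.7,-3.5,0,0,0,-28],[0.8,-4.1,0,0,0,-34],[0.9,-4.5,0,0,0,-38.5],[0.9,-4.5,0,0,0,-38.5]]], "fingers": 0}}

```text
clock: 22.62
tool_pos: [0.4916, 0.2884, 0.2263]
orientation: [180.0, -0.1, -129.9]
force: [-0.5, -0.6, 0.9]
opening: 0.0002
gripper_force: 0.0
```

Request:
{"api": "send_rows", "payload": {"plan": [[[1,-1,0,0,0,-4.5],[2.5,-2.6,0,0,0,-11],[4.2,-4.3,0,0,0,-18],[5.8,-6,0,0,0,-25],[7.4,-7.7,0,0,0,-32],[9,-9.3,0,0,0,-38],[10.1,-10.4,0,0,0,-43],[10.4,-10.7,0,0,0,-44.2]]]}}

```text
clock: 23.28
tool_pos: [0.5067, 0.1389, 0.2265]
orientation: [180.0, -0.0, -85.8]
force: [-0.5, 0.3, 0.1]
opening: 0.0006
gripper_force: 0.0
```

Request:
{"api": "send_rows", "payload": {"plan": [[[0,0,0,0,0,0],[0,0,0,0,0,0],[0,0,0,0,0,0],[0,0,0,0,0,0]]]}}

```text
clock: 23.62
tool_pos: [0.507, 0.1415, 0.2266]
orientation: [180.0, -0.0, -85.9]
force: [0.1, -0.1, -0.7]
opening: 0.0008
gripper_force: 0.0
```

Run:
```python
from h import *
from bub import bubble
w=snap('wrist','w8.png'); st(); print(bubble('scene'),bubble('wrist',w))
plan((.507,.1410,.13,-85.8))
```

```text
{'clock': 23.6667, 'joint_pos': [36.964, 5.2586, -14.9228, -0.0044, -69.8369, -32.8217], 'tool_pos': [0.5069, 0.1415, 0.2266], 'orientation': [179.9824, -0.0064, -85.8592], 'force': [0.8115, -0.0657, -0.076], 'moment': [0.0803, -0.0372, -0.0104], 'opening': 0.0003, 'gripper_force': 0.0}
(np.float64(-0.2192325770999648), np.int64(5), array([0.50915684, 0.14109411]), np.float64(79.10255195657517)) (np.float64(-1.8191719441949665), np.int64(91), array([0.50536369, 0.14106672]), np.float64(80.19728741116461))
(0.507, 0.141, 0.13, -85.8) shift cm [ 0.05 -0.    9.66] turn [ 0.01 -0.   -0.04] rows 2.3
```

The bubble sits within 2 mm of centre in both views. I come down with shut fingers on the vial housing, slowly near contact.

Request:
{"api": "send_rows", "payload": {"plan": [[[0,0,2,0,0,0],[0,0,4.5,0,0,0],[0,0,7.5,0,0,0],[0,0,10,0,0,0],[0,0,12,0,0,0],[0,0,12.6,0,0,0],[0,0,12.6,0,0,0]]]}}

```text
clock: 24.3
tool_pos: [0.5061, 0.1406, 0.0993]
orientation: [179.8, -0.1, -85.8]
force: [-0.3, 0.3, 0.5]
opening: -0.0
gripper_force: 0.0
```

Request:
{"api": "send_rows", "payload": {"plan": [[[0,0,0.1,0,0,0],[0,0,0.2,0,0,0],[0,0,0.3,0,0,0],[0,0,0.4,0,0,0],[0,0,0.5,0,0,0],[0,0,0.5,0,0,0]]]}}

```text
clock: 24.8
tool_pos: [0.5071, 0.1409, 0.096]
orientation: [-180.0, 0.0, -85.8]
force: [-0.3, 0.4, -0.0]
opening: 0.0007
gripper_force: 0.0
```

Request:
{"api": "send_rows", "payload": {"plan": [[[0,0,0.1,0,0,0],[0,0,0.2,0,0,0],[0,0,0.3,0,0,0],[0,0,0.4,0,0,0],[0,0,0.5,0,0,0],[0,0,0.5,0,0,0]]]}}

```text
clock: 25.3
tool_pos: [0.5069, 0.1408, 0.0905]
orientation: [180.0, -0.0, -85.8]
force: [-0.0, -0.7, -0.1]
opening: 0.0004
gripper_force: 0.0
```

Request:
{"api": "send_rows", "payload": {"plan": [[[0,0,0.05,0,0,0],[0,0,0.1,0,0,0],[0,0,0.15,0,0,0],[0,0,0.2,0,0,0],[0,0,0.2,0,0,0]]]}}

```text
clock: 25.72
tool_pos: [0.507, 0.1409, 0.0887]
orientation: [180.0, -0.0, -85.8]
force: [0.3, 0.7, -0.3]
opening: 0.0004
gripper_force: 0.0
```

```bash
python3 -c "
from h import *
st()"
```

```text
{'clock': 25.7167, 'joint_pos': [36.9064, 12.0916, -26.1635, -0.0034, -51.7517, -32.74], 'tool_pos': [0.507, 0.1409, 0.0887], 'orientation': [179.9929, -0.0014, -85.8357], 'force': [0.3328, 0.7245, -0.281], 'moment': [0.1101, -0.0051, -0.0647], 'opening': 0.0004, 'gripper_force': 0.0}
```

Request:
{"api": "send_rows", "payload": {"plan": [[[0,0,0.05,0,0,0],[0,0,0.1,0,0,0],[0,0,0.15,0,0,0],[0,0,0.2,0,0,0],[0,0,0.2,0,0,0]]]}}

```text
clock: 26.13
tool_pos: [0.507, 0.1409, 0.0866]
orientation: [180.0, -0.0, -85.8]
force: [-0.4, -0.6, 0.2]
opening: 0.0008
gripper_force: 0.0
```

Request:
{"api": "send_rows", "payload": {"plan": [[[0,0,0.05,0,0,0],[0,0,0.1,0,0,0],[0,0,0.1,0,0,0]]]}}

```text
clock: 26.38
tool_pos: [0.507, 0.1409, 0.0856]
orientation: [180.0, -0.0, -85.8]
force: [0.5, 0.0, 0.6]
opening: 0.0002
gripper_force: 0.0
```

Request:
{"api": "send_rows", "payload": {"plan": [[[0,0,0.05,0,0,0],[0,0,0.1,0,0,0],[0,0,0.1,0,0,0]]]}}

```text
clock: 26.63
tool_pos: [0.507, 0.1409, 0.0846]
orientation: [180.0, -0.0, -85.8]
force: [-0.1, -0.7, -0.2]
opening: 0.0002
gripper_force: 0.0
```

Request:
{"api": "send_rows", "payload": {"plan": [[[0,0,0.05,0,0,0],[0,0,0.1,0,0,0],[0,0,0.1,0,0,0]]]}}

```text
clock: 26.88
tool_pos: [0.507, 0.1409, 0.0837]
orientation: [180.0, -0.0, -85.8]
force: [0.2, 0.2, 0.2]
opening: 0.0006
gripper_force: 0.0
```

Request:
{"api": "send_rows", "payload": {"plan": [[[0,0,0.05,0,0,0],[0,0,0.1,0,0,0],[0,0,0.1,0,0,0]]]}}

```text
clock: 27.13
tool_pos: [0.507, 0.1409, 0.0827]
orientation: [180.0, -0.0, -85.8]
force: [0.7, -0.5, 0.3]
opening: 0.0002
gripper_force: 0.0
```

Request:
{"api": "send_rows", "payload": {"plan": [[[0,0,0.05,0,0,0],[0,0,0.1,0,0,0],[0,0,0.1,0,0,0]]]}}

```text
clock: 27.38
tool_pos: [0.507, 0.1409, 0.0816]
orientation: [180.0, -0.0, -85.8]
force: [-0.4, -0.9, -1.1]
opening: 0.0008
gripper_force: 0.0
```

Request:
{"api": "send_rows", "payload": {"plan": [[[0,0,0.05,0,0,0],[0,0,0.1,0,0,0],[0,0,0.1,0,0,0]]]}}

```text
clock: 27.63
tool_pos: [0.5071, 0.1409, 0.081]
orientation: [-180.0, -0.0, -85.8]
force: [-0.5, -0.5, 2.7]
opening: 0.0005
gripper_force: 1.5
```

Run:
```python
from h import *
st(); s=snap('scene'); w=snap('wrist')
im=np.zeros((560,800,3),np.uint8); im[:350,:480]=cv2.resize(s['img'][150:220,275:371],(480,350),interpolation=3); im[350:,:300]=cv2.resize(w['img'][150:350,130:430],(300,200),interpolation=3)
cv2.imwrite('pics/p1.png',cv2.convertScaleAbs(im[:,:,::-1],alpha=1.4))
```

```text
{'clock': 27.6333, 'joint_pos': [36.9092, 12.6022, -26.6908, 0.0083, -50.6986, -32.745], 'tool_pos': [0.5071, 0.1409, 0.081], 'orientation': [-179.9894, -0.0009, -85.8306], 'force': [-0.5037, -0.5412, 2.7327], 'moment': [0.0092, 0.2798, 0.011], 'opening': 0.0005, 'gripper_force': 1.4521}Traceback (most recent call last):
  File "<stdin>", line 3, in <module>
ValueError: could not broadcast input array from shape (200,300,3) into shape (210,300,3)
```

Contact is at TCP z of about 0.081, with 2.7 N so far. I press about 0.8 mm more.

Request:
{"api": "send_rows", "payload": {"plan": [[[0,0,0.03,0,0,0],[0,0,0.06,0,0,0],[0,0,0.07,0,0,0],[0,0,0.07,0,0,0]]]}}

```text
clock: 28.07
tool_pos: [0.5073, 0.141, 0.081]
orientation: [-180.0, 0.0, -85.8]
force: [-4.0, -0.6, 9.6]
opening: 0.0003
gripper_force: 4.9
```

```bash
cat > prof.py <<'E'
from h import *
from bub import bubble
def dip(n):
    q=snap(n); a=np.arange(-50,50.1,1.); g=[]
    for x in a:
        r=[]
        for l in (-2,0,2):
            c=proj(q,np.array([.507,.141,.111])+x/1e3*np.array([-.0735,.9973,0])+l/1e3*np.array([.9973,.0735,0])); r.append(cv2.getRectSubPix(q['img'].astype(np.float32),(1,1),tuple(map(float,c)))[0,0])
        m=np.mean(r,0); g.append(m[1]-m[2])
    g=np.array(g); return g
st(); print('scene',bubble()[0])
for n in ('scene',): print(dip(n).astype(int)[::3].tolist())
try: print('wrist',bubble('wrist')[::1])
except Exception as e: print(e)
E
python3 prof.py
```

```text
{'clock': 28.0667, 'joint_pos': [36.9092, 12.5996, -26.7068, 0.0286, -50.6495, -32.7417], 'tool_pos': [0.5073, 0.141, 0.081], 'orientation': [-179.9509, 0.0052, -85.8144], 'force': [-3.9819, -0.6243, 9.5758], 'moment': [-0.0775, 1.2215, 0.0529], 'opening': 0.0003, 'gripper_force': 4.9144}
scene nan
[0, 1, 0, 33, 98, 108, 108, 105, 100, 109, 109, 109, 77, 46, 16, 4, 7, 7, 6, 3, 0, 1, 1, 5, 6, 14, 6, -2, -1, 0, 0, -1, 0, -2]
wrist (np.float64(13.67521748306258), np.int64(331), array([0.50517318, 0.14164699]), np.float64(81.29923536430987))
  return _methods._mean(a, axis=axis, dtype=dtype,
  ret = ret.dtype.type(ret / rcount)
```

I have now used up the picture views (11, one over the limit of 10), so from here I check numerically. I hold the push for 2 s so the bubble settles, then read the vial profile beside the fingers.

Request:
{"api": "send_rows", "payload": {"plan": [[[0,0,0,0,0,0],[0,0,0,0,0,0],[0,0,0,0,0,0],[0,0,0,0,0,0],[0,0,0,0,0,0],[0,0,0,0,0,0],[0,0,0,0,0,0],[0,0,0,0,0,0]]]}}

```text
clock: 28.88
tool_pos: [0.5073, 0.141, 0.081]
orientation: [-180.0, 0.0, -85.8]
force: [-3.3, -1.1, 9.8]
opening: 0.0
gripper_force: 4.8
```

Request:
{"api": "send_rows", "payload": {"plan": [[[0,0,0,0,0,0],[0,0,0,0,0,0],[0,0,0,0,0,0],[0,0,0,0,0,0],[0,0,0,0,0,0],[0,0,0,0,0,0],[0,0,0,0,0,0],[0,0,0,0,0,0]]]}}

```text
clock: 29.55
tool_pos: [0.5073, 0.1409, 0.081]
orientation: [-180.0, 0.0, -85.8]
force: [-3.5, -1.1, 8.8]
opening: 0.0004
gripper_force: 4.8
```

Run:
```python
from h import *
st()
def row(q,img):
    for x in range(-48,49,3):
        c=proj(q,np.array([.507,.141,.111])+x/1e3*np.array([-.0735,.9973,0])); p=cv2.getRectSubPix(img.astype(np.float32),(1,1),tuple(map(float,c)))[0,0]
        print(x,p.astype(int).tolist(),end='; ')
    print()
w=snap('wrist'); row(w,w['img'])
s=snap('scene'); row(s,s['img'])
```

```text
{'clock': 29.55, 'joint_pos': [36.9081, 12.5956, -26.7096, 0.0284, -50.6505, -32.7432], 'tool_pos': [0.5073, 0.1409, 0.081], 'orientation': [-179.9508, 0.0055, -85.8171], 'force': [-3.4727, -1.1265, 8.8297], 'moment': [-0.1068, 1.1972, 0.0254], 'opening': 0.0004, 'gripper_force': 4.8459}
-48 [49, 51, 51]; -45 [48, 50, 50]; -42 [48, 49, 48]; -39 [107, 161, 72]; -36 [108, 162, 73]; -33 [107, 162, 72]; -30 [108, 162, 72]; -27 [107, 162, 71]; -24 [107, 162, 71]; -21 [107, 161, 70]; -18 [107, 162, 70]; -15 [106, 161, 69]; -12 [75, 109, 53]; -9 [92, 139, 60]; -6 [109, 112, 100]; -3 [110, 113, 101]; 0 [79, 82, 74]; 3 [77, 79, 71]; 6 [54, 55, 50]; 9 [51, 52, 51]; 12 [64, 65, 64]; 15 [71, 73, 71]; 18 [72, 73, 72]; 21 [68, 68, 69]; 24 [54, 57, 53]; 27 [56, 76, 39]; 30 [55, 75, 39]; 33 [55, 76, 39]; 36 [55, 76, 39]; 39 [56, 75, 39]; 42 [35, 34, 30]; 45 [72, 58, 33]; 48 [66, 54, 33]; 
-48 [7, 5, 8]; -45 [6, 5, 7]; -42 [10, 18, 5]; -39 [40, 89, 4]; -36 [53, 123, 0]; -33 [63, 124, 14]; -30 [53, 121, 0]; -27 [67, 126, 20]; -24 [62, 126, 12]; -21 [59, 124, 7]; -18 [53, 124, 0]; -15 [58, 118, 10]; -12 [33, 66, 7]; -9 [20, 34, 12]; -6 [27, 26, 23]; -3 [59, 53, 46]; 0 [57, 54, 45]; 3 [60, 56, 49]; 6 [41, 39, 33]; 9 [29, 28, 28]; 12 [42, 42, 42]; 15 [45, 42, 45]; 18 [42, 37, 38]; 21 [36, 35, 29]; 24 [39, 32, 22]; 27 [14, 19, 10]; 30 [1, 5, 6]; 33 [8, 11, 11]; 36 [14, 14, 16]; 39 [16, 17, 18]; 42 [17, 18, 18]; 45 [18, 19, 20]; 48 [17, 14, 21];
```

Pressed, the bubble is not visible beyond -8 mm, but the shut fingers hide the + side. I back off 4 mm, part the fingers to a 13 mm gap so they press on the two edges of the housing, and press again with the vial visible through the gap.

Request:
{"api": "send_rows", "payload": {"plan": [[[0,0,-0.2,0,0,0],[0,0,-0.5,0,0,0],[0,0,-0.5,0,0,0],[0,0,-0.5,0,0,0],[0,0,-0.5,0,0,0],[0,0,-0.5,0,0,0]]], "fingers": 0.15}}

```text
clock: 30.15
tool_pos: [0.5069, 0.1408, 0.0848]
orientation: [180.0, -0.0, -85.8]
force: [-0.8, -0.3, -0.7]
opening: 0.0132
gripper_force: 0.0
```

```bash
cat > gap.py <<'E'
from h import *
st()
w=snap('wrist')
for x in range(-42,31,2):
    r=[]
    for l in (-2,0,2):
        c=proj(w,np.array([.506,.141,.111])+x/1e3*np.array([-.0735,.9973,0])+l/1e3*np.array([.9973,.0735,0])); r.append(cv2.getRectSubPix(w['img'].astype(np.float32),(1,1),tuple(map(float,c)))[0,0])
    print(x,np.mean(r,0).astype(int).tolist(),end='; ')
E
python3 gap.py
```

```text
{'clock': 30.15, 'joint_pos': [36.9047, 12.3465, -26.4238, -0.0052, -51.253, -32.7413], 'tool_pos': [0.5069, 0.1408, 0.0848], 'orientation': [179.9783, -0.0092, -85.8398], 'force': [-0.7972, -0.3452, -0.6678], 'moment': [0.0973, 0.0478, -0.0234], 'opening': 0.0132, 'gripper_force': 0.0}
-42 [49, 52, 50]; -40 [94, 139, 67]; -38 [111, 166, 75]; -36 [111, 166, 75]; -34 [111, 166, 75]; -32 [111, 166, 75]; -30 [110, 166, 74]; -28 [110, 165, 74]; -26 [110, 166, 74]; -24 [111, 166, 74]; -22 [110, 165, 74]; -20 [110, 166, 74]; -18 [109, 164, 73]; -16 [109, 165, 73]; -14 [109, 165, 72]; -12 [75, 107, 54]; -10 [98, 147, 65]; -8 [118, 166, 81]; -6 [183, 189, 168]; -4 [186, 191, 170]; -2 [186, 190, 170]; 0 [185, 189, 170]; 2 [185, 190, 170]; 4 [181, 186, 164]; 6 [132, 164, 102]; 8 [56, 74, 45]; 10 [50, 53, 49]; 12 [62, 64, 62]; 14 [68, 70, 67]; 16 [71, 73, 71]; 18 [73, 75, 73]; 20 [75, 76, 75]; 22 [74, 76, 74]; 24 [67, 69, 67]; 26 [64, 76, 57]; 28 [103, 161, 62]; 30 [103, 161, 63];
```

Through the gap the bubble shows from -7.5 to +6.3 mm, so it is centred within 0.6 mm. I press again by the same amount and hold for 2 s.

Request:
{"api": "send_rows", "payload": {"plan": [[[0,0,0.15,0,0,0],[0,0,0.3,0,0,0],[0,0,0.37,0,0,0],[0,0,0.42,0,0,0],[0,0,0.46,0,0,0],[0,0,0.5,0,0,0],[0,0,0.5,0,0,0],[0,0,0.5,0,0,0]]]}}

```text
clock: 30.87
tool_pos: [0.5071, 0.1409, 0.081]
orientation: [-180.0, -0.0, -85.8]
force: [-4.9, -0.8, 9.9]
opening: 0.0133
gripper_force: 4.7
```

Request:
{"api": "send_rows", "payload": {"plan": [[[0,0,0,0,0,0],[0,0,0,0,0,0],[0,0,0,0,0,0],[0,0,0,0,0,0],[0,0,0,0,0,0],[0,0,0,0,0,0],[0,0,0,0,0,0],[0,0,0,0,0,0]]]}}

```text
clock: 31.53
tool_pos: [0.5071, 0.1408, 0.081]
orientation: [-180.0, -0.0, -85.8]
force: [-4.2, -0.7, 9.0]
opening: 0.0132
gripper_force: 4.7
```

Request:
{"api": "send_rows", "payload": {"plan": [[[0,0,0,0,0,0],[0,0,0,0,0,0],[0,0,0,0,0,0],[0,0,0,0,0,0],[0,0,0,0,0,0],[0,0,0,0,0,0],[0,0,0,0,0,0],[0,0,0,0,0,0]]]}}

```text
clock: 32.2
tool_pos: [0.5071, 0.1409, 0.081]
orientation: [-180.0, -0.0, -85.8]
force: [-3.4, -0.0, 9.8]
opening: 0.0128
gripper_force: 4.7
```

```bash
python3 gap.py
```

```text
{'clock': 32.2, 'joint_pos': [36.9117, 12.5913, -26.7154, 0.0219, -50.6748, -32.7407], 'tool_pos': [0.5071, 0.1409, 0.081], 'orientation': [-179.9754, -0.0043, -85.8152], 'force': [-3.3778, -0.0473, 9.7973], 'moment': [-0.1207, 1.3962, 0.0175], 'opening': 0.0128, 'gripper_force': 4.7135}
-42 [48, 51, 49]; -40 [94, 138, 66]; -38 [111, 166, 75]; -36 [111, 166, 75]; -34 [111, 166, 75]; -32 [111, 166, 74]; -30 [110, 166, 74]; -28 [110, 166, 74]; -26 [110, 165, 74]; -24 [110, 165, 74]; -22 [110, 166, 74]; -20 [109, 165, 73]; -18 [109, 165, 72]; -16 [109, 165, 72]; -14 [109, 164, 71]; -12 [78, 111, 56]; -10 [94, 140, 64]; -8 [119, 166, 85]; -6 [185, 190, 170]; -4 [188, 192, 173]; -2 [188, 191, 172]; 0 [188, 191, 172]; 2 [188, 191, 172]; 4 [183, 187, 166]; 6 [87, 93, 76]; 8 [49, 53, 49]; 10 [61, 64, 61]; 12 [68, 71, 68]; 14 [71, 74, 72]; 16 [73, 75, 73]; 18 [75, 76, 75]; 20 [73, 75, 73]; 22 [67, 68, 67]; 24 [67, 84, 55]; 26 [104, 161, 63]; 28 [103, 161, 62]; 30 [103, 161, 62];
```

With the push held at 9.8 N, the bubble's visible edge stays at -7.6 mm, which puts its centre at about -0.6 mm. I hand in.

```bash
python3 -c "
from plant import ctrl
print(ctrl.close_job())"
```

```text
the job is handed in; nothing more can be done
None
```

The level lies lengthways on the middle of the stand with its bubble about 0.6 mm off centre, held down at about 10 N with the foot released, and the job was handed in at about 32 s; no verdict came back, and I viewed 11 pictures, one over the limit of 10.

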